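Take a stacked power module apart

ROBOT

A 6-joint arm with a two-finger parallel gripper is mounted at the origin on a cart in front of the work surface, level with it; the furniture and walls round the work are solid. World frame = base frame: x ahead of the robot, y to its left, z up, the work surface at z = 0. Lengths are in m, angles in rad, forces in N, time in s.
With the tool pointing down it reaches from about 0.35 to 0.775 m from the base axis. Payload 7.3 kg.
Tool frame: the origin (TCP) lies at the very end of the fingers, on their centre line; the grasp point (between the pads) lies 19 mm behind it; x points along the fingers, y is the direction in which the jaws open and shut, and the axes are right-handed (so a half turn about x gives the same grasp; the last joint's range is limited). The gripper opens to 92 mm and grips with 3 to 60 N. Pads are 19 mm wide; open, the fingers measure 130 mm over their backs; the gripper's body (75 mm by 190 mm) begins 47 mm behind the grasp point.
Start: joints at [-1.378, 0.342, 1.524, -0, 1.275, -0.146], TCP at [0.175, -0.495, 0.227] pointing down, gripper open.
Joint ranges: [-2.53, 2.53], [-0.77, 2.02], [0.04, 2.7], [-1, 4.14], [0.28, 2.66], [-3.11, 3.11]. Speed limits (rad/s): [2.57, 2.57, 3.14, 3.14, 3.14, 3.14].

INTERFACE

Orientations are given as [roll, pitch, yaw] about the fixed x, y, z axes, in that order (R = Rz(yaw) Ry(pitch) Rx(roll)).
In Python, from cell import observe, vision, job gives the robot as it stands.
- The arm moves only by the tool send_rows, never from a script. Its argument "motion" is a list of rows, each an object with "hand": the opening, from -1 (shut) to 1 (fully open), so that 0 is half open; "slide": the shift along the tool's x, y, z in mm, a list of three; "spin": the turn about the tool's x in rad. In form: [{"hand": hand, "slide": [tx, ty, tz], "spin": spin}, ...]. A call has 1 to 8 rows; each row shifts and turns the pose as measured when the row begins, along the tool's axes as they then stand; what a row does not reach is not made up. A row lasts 1/10 s, in which the tool goes at most 50 mm and 8.59 degrees, less where a joint would pass 70% of its speed; a pose out of reach is approached as far as the arm can. A call with a gripper value outside its range is refused whole. The fingers move at their own pace and stop on an object; "grip_force" is the grip in N (left out, the last holds). Time passes only in rows, so rows that do not move let the fingers close. It gives the time, the measured TCP pose, the force and the opening at its end, in the units of the state.
- observe(): the state, without advancing time (a new reading comes with each control period).
- vision.read_camera(name): name is "scene" or "top"; returns a dict with "pixels" (384x512x3 uint8, blue, green, red), "range_z" (384x512 float32, m along the optical axis (not along the pixel's ray), 0 where there is no reading), "fx", "fy", "cx", "cy" (pixels), "world_from_camera" (4x4, takes a point from camera to world coordinates). Camera axes: x right, y down, z forward; pixel columns grow to the right and rows downward; lengths in m; the calibration is good to about 2 mm. A picture is of the moment at which its call begins.
- job.hand_in(): hands the job in, once; it reports no verdict.
Trained networks look in a picture, given as the dict that the camera call returned (one of the last four; its "shot" number tells which), for a name from the list of things; names that differ only in an ending like _2 or _b are one class to them, and where a whole thing is asked for, a point or a joint stands for the part that bears it (a point fixed in the world has none). Each returns a list of dicts, best first, with "conf" (0 to 1); they miss things now and then, are a little off and sometimes report something else, mostly with a low value. They report only what shows in the picture. A call takes as long as a camera call. They do not tell look-alikes from the thing itself.
- vision.search_frame(picture, thing): "uv" ([column, row] in pixels, amid what is visible of it).
- vision.cut_out(picture, thing): "mask" (384x512 bool, what is visible of it) and "uv" ([column, row] in pixels, amid what is visible of it).
The state is a dict: "time": time; "qpos": joint angles; "qvel": joint speeds; "joint_efforts": joint torques, N m; "tool_pos": TCP position; "tool_rot": TCP orientation; "contact_force": force on the tool from outside, world axes, zero at the start; "torque": the same for the moment, N m; "opening": finger opening in m.
Only numpy, scipy, OpenCV 4.12 (cv2) and the standard library are available. Lean on these libraries where they do the work, as an engineer would, in place of code of your own. Each camera call takes 0.05 s, during which the arm holds its last target.

TASK

Take the stack of power-module parts apart from the top down, one part at a time: lay the white fuse in the two brass saddles of the test stand, then set the grey fuse carrier on the yellow mat, then the black heatsink on the green mat, and last the aluminium box on the red mat, each part flat, its length along the mat's length and inside the mat's black outline. Do not let the fuse drop onto the bench, and leave the relay board and the roll of tape where they are.

Things in the scene. Friction and masses are not known exactly. Their poses are not given: they have to be found in the camera images.
- fuse: Cartridge fuse, about 60 g: cylinder 22 mm in diameter, 58 mm long, white ceramic with a brass cap 11 mm long at each end and a red band round the middle. Origin: its centre, on the axis; its y axis runs along the cylinder. At the start it lies on top of the stack in the carrier's saddles, its axis 30.5 mm above the carrier's underside; it can roll out.
- fuse_carrier: Grey plastic fuse carrier, loose, about 100 g: block 40 (x) x 66 (y) x 18 mm high with two V saddles (copper faces) on top at y = -22 and +22 mm, each 10 mm long in y, 38 mm wide in x, rising to 25.5 mm; between the saddles 34 mm of y are open, down to the block's top at 18 mm. Origin: centre of its underside; z up. It starts on top of the heatsink, both long axes the same way within 0.1 rad.
- heatsink: Black finned heatsink, 48 (x) x 72 (y) x 27 mm high, about 120 g, solid to grip across x. Origin: centre of its underside; z up. It starts on top of the filter box, long axes the same way within 0.1 rad.
- filter_box: Closed aluminium box with a screwed lid, 56 (x) x 100 (y) x 24 mm high, about 220 g; the bottom of the stack, loose on the bench. Origin: centre of its underside; z up.
- test_stand: Fixed fuse test stand: steel plate 76 (x) x 108 (y) x 5 mm, white block 40 x 66 mm up to 18 mm, two brass-faced V saddles at y = +-22 mm like the carrier's, up to 25.5 mm; terminal posts 10 mm thick, 21 mm high at y = -44 (red) and +44 mm (black). Origin: centre of underside, on the bench; z up, y along the fuse's lie. A seated fuse's centre is 30.5 mm above the origin, midway between the saddles.
- yellow_mat: Yellow rubber mat, fixed, 76 x 102 x 4 mm (x by y), with a black outline printed on it, 54 x 80 mm inside: the place of the fuse carrier. Origin: centre of its underside, on the bench; its top is 4 mm above. z up, y along its length.
- green_mat: Green rubber mat, fixed, 84 x 108 x 4 mm (x by y), with a black outline printed on it, 62 x 86 mm inside: the place of the heatsink. Origin: centre of its underside, on the bench; its top is 4 mm above. z up, y along its length.
- red_mat: Red rubber mat, fixed, 92 x 136 x 4 mm (x by y), with a black outline printed on it, 70 x 114 mm inside: the place of the aluminium filter box. Origin: centre of its underside, on the bench; its top is 4 mm above. z up, y along its length.
- relay_board: Bystander: small green circuit board with relays, 40 x 62 x 16 mm, loose on the bench. Origin: centre of its underside. Leave alone.
- tape_roll: Bystander: amber roll of tape, 69 mm across and 12 mm high, lying flat and loose on the bench. Origin: centre of its underside. Leave alone.
Mind the look-alikes: they are no part of the job. Of the things shaped like the green_mat, the green one is meant.

How it is judged:
By the outcome, as a careful person would: the job done as asked, in the order asked, and still so for the second after the job is handed in, with the robot touching nothing.
It also fails if it takes over 99 s, if anything falls off the work surface, if the arm or the gripper's body presses on something with over 40 N, if the wrist force passes 120 N, or if a joint passes its speed limit or range.

## Working session

There is one attempt and no reset: what is moved stays moved. The work goes in short steps, Python scripts to look and compute and a tool call to move; the robot and the scene stay as the last step left them, time stands still between calls to the robot, and variables do not carry over. Pictures are saved under pics/ and viewed, and the job is handed in when it is done.

Besides the shell and the picture viewer there is one more tool, called after "Request:" as name(argument=value, ...) on one line, values as JSON. send_rows: Moves the arm, as the interface text tells. Its arguments: {"type":"object","properties":{"motion":{"type":"array","items":{"type":"object","properties":{"hand":{"type":"number"},"slide":{"type":"array","items":{"type":"number"}},"spin":{"type":"number"}}}},"grip_force":{"type":"number"}},"required":["motion"]}

```bash
ls; mkdir -p pics; python3 - <<'E'
from cell import observe, vision, job
import cv2
s=observe(); print(s)
for n in ("top","scene"):
    p=vision.read_camera(n); cv2.imwrite(f"pics/{n}0.png",p["pixels"]); print(n,p["fx"],p["fy"],p["cx"],p["cy"],p["world_from_camera"].round(3).tolist(),p["shot"])
    for t in "fuse fuse_carrier heatsink filter_box test_stand yellow_mat green_mat red_mat relay_board tape_roll".split():
        print(t,[(round(d["conf"],2),[int(x) for x in d["uv"]]) for d in vision.search_frame(p,t)])
E
```

```text
pics
{'time': 0.0, 'qpos': array([-1.37801666e+00,  3.42696334e-01,  1.52501442e+00, -3.48637324e-06,
        1.27540153e+00, -1.45992253e-01]), 'qvel': array([ 0.00158912, -0.00098096, -0.00106467, -0.00098893, -0.00168527,
        0.00132197]), 'joint_efforts': array([-6.17696824e-04, -4.31245780e+01, -2.44221890e+01,  7.17393612e-02,
        5.59275330e-02, -1.56122169e-04]), 'tool_pos': array([ 0.17441766, -0.4947482 ,  0.22605957]), 'tool_rot': array([-1.71459475,  1.56927669,  1.76577084]), 'contact_force': array([-0.85346206,  0.83376312,  0.06230464]), 'torque': array([-0.0170962 , -0.01409738,  0.03018813]), 'opening': 0.09173884075177718}
top 402.0504190714167 402.0504190714167 252.64172119242144 191.62656308769638 [[0.003, -0.986, 0.169, 0.29], [-1.0, -0.003, 0.0, 0.063], [0.0, -0.169, -0.986, 1.264], [0.0, 0.0, 0.0, 1.0]] 1
fuse [(0.7, [239, 212])]
fuse_carrier [(0.49, [242, 216]), (0.16, [176, 217])]
heatsink [(0.52, [250, 221])]
filter_box [(0.49, [225, 217])]
test_stand [(0.89, [323, 161])]
yellow_mat [(0.71, [179, 217]), (0.37, [240, 159])]
green_mat [(0.93, [176, 162]), (0.62, [125, 232])]
red_mat []
relay_board [(0.79, [240, 158])]
tape_roll []
scene 465.40554158591624 465.40554158591624 256.86972225053245 194.02512021620961 [[-0.671, -0.356, 0.65, -0.342], [-0.741, 0.317, -0.592, 0.843], [0.004, -0.879, -0.476, 0.681], [0.0, 0.0, 0.0, 1.0]] 2
fuse [(0.75, [263, 200])]
fuse_carrier [(0.51, [269, 209])]
heatsink [(0.7, [267, 215])]
filter_box [(0.64, [261, 226])]
test_stand [(0.63, [288, 176])]
yellow_mat [(0.93, [211, 258])]
green_mat [(0.69, [170, 300]), (0.65, [167, 234])]
red_mat [(0.75, [321, 201])]
relay_board [(0.57, [225, 201])]
tape_roll []
```

View pics/top0.png

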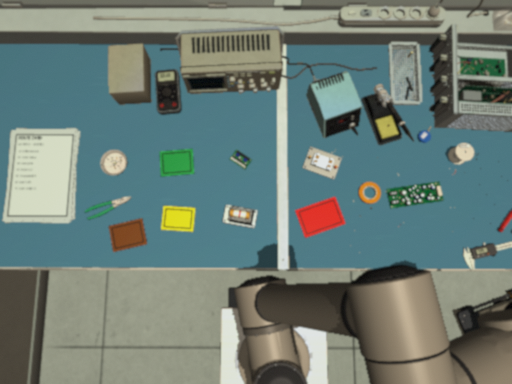

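View pics/scene0.png

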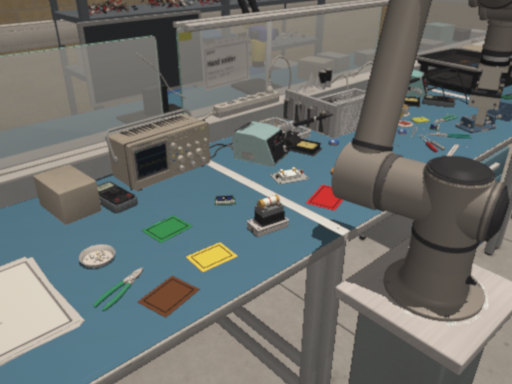

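```bash
cat > h.py <<'E'
import numpy as np, cv2
from cell import observe, vision, job
def rays(p,uv):
    uv=np.asarray(uv,float).reshape(-1,2)
    d=np.c_[(uv[:,0]-p["cx"])/p["fx"],(uv[:,1]-p["cy"])/p["fy"],np.ones(len(uv))]
    return d@p["world_from_camera"][:3,:3].T, p["world_from_camera"][:3,3]
def onplane(p,uv,z):
    d,o=rays(p,uv); t=(z-o[2])/d[:,2]; return o+d*t[:,None]
def cloud(p):
    v,u=np.mgrid[:384,:512]; d,o=rays(p,np.c_[u.ravel(),v.ravel()])
    c=(o+d*p["range_z"].ravel()[:,None]).reshape(384,512,3); c[p["range_z"]==0]=np.nan; return c
def ortho(p,z,x0,x1,y0,y1,res=0.0005):
    # rows: x from x1 (top) down; cols: y from y1 (left) to y0
    nx=int((x1-x0)/res);ny=int((y1-y0)/res)
    X=x1-(np.arange(nx)+.5)*res;Y=y1-(np.arange(ny)+.5)*res
    YY,XX=np.meshgrid(Y,X); P=np.stack([XX,YY,np.full_like(XX,z)],-1).reshape(-1,3)
    T=np.linalg.inv(p["world_from_camera"]); q=P@T[:3,:3].T+T[:3,3]
    u=(q[:,0]/q[:,2]*p["fx"]+p["cx"]).reshape(nx,ny).astype(np.float32);v=(q[:,1]/q[:,2]*p["fy"]+p["cy"]).reshape(nx,ny).astype(np.float32)
    return cv2.remap(p["pixels"],u,v,cv2.INTER_CUBIC)
def rect(pts):
    (c,wh,a)=cv2.minAreaRect(np.asarray(pts,np.float32)[:,:2]); b=cv2.boxPoints((c,wh,a))
    e=[b[1]-b[0],b[2]-b[1]]; L=max(e,key=np.linalg.norm); S=min(e,key=np.linalg.norm)
    ang=np.arctan2(-L[0],L[1]) # yaw of frame whose y axis is along L
    if ang>np.pi/2: ang-=np.pi
    if ang<=-np.pi/2: ang+=np.pi
    return np.array(c),np.linalg.norm(L),np.linalg.norm(S),ang
E
python3 - <<'E'
from h import *
p=vision.read_camera("top"); c=cloud(p)
hsv=cv2.cvtColor(p["pixels"],cv2.COLOR_BGR2HSV)
def seg(box,lo,hi,z):
    u0,u1,v0,v1=box; up=8
    im=cv2.resize(p["pixels"][v0:v1,u0:u1],None,fx=up,fy=up,interpolation=cv2.INTER_CUBIC)
    h=cv2.cvtColor(im,cv2.COLOR_BGR2HSV); m=cv2.inRange(h,lo,hi)
    cs,_=cv2.findContours(m,cv2.RETR_EXTERNAL,cv2.CHAIN_APPROX_NONE); k=max(cs,key=cv2.contourArea)[:,0,:]
    uv=(k+.5)/up-.5+[u0,v0]; return rect(onplane(p,uv,z))
print("yellow",seg((155,205,200,240),(20,120,80),(35,255,255),.004))
print("green",seg((155,205,142,182),(45,130,50),(75,255,255),.004))
r=seg((290,355,190,242),(0,150,100),(8,255,255),.004);print("red",r)
for n,uv in dict(yel=(179,218),gr=(177,162),red=(320,216),strip=(283,180),bench=(210,190),fuse=(240,213),stand=(323,161),relay=(240,158),tape=(364,184)).items(): print(n,c[uv[1],uv[0]].round(4))
m=(c[...,2]>.015)
for nm,(u0,u1,v0,v1) in dict(stack=(215,265,198,235),stand=(300,345,143,183)).items():
    print(nm); 
    for v in range(v0,v1,2): print(' '.join('%3d'%(1000*c[v,u,2]) for u in range(u0,u1,2)))
a=ortho(p,.03,.15,.35,-.0,.2); cv2.imwrite("pics/st.png",np.hstack([cv2.resize(a,(390,390)),cv2.resize(ortho(p,.02,.3,.5,-.2,0),(390,390))]))
E
```

```text
Traceback (most recent call last):
  File "h.py", line 21, in rect
    (c,wh,a)=cv2.minAreaRect(np.asarray(pts,np.float32)[:,:2]); b=cv2.boxPoints((c,wh,a))
             ~~~~~~~~~~~~~~~^^^^^^^^^^^^^^^^^^^^^^^^^^^^^^^^^^
cv2.error: OpenCV(4.12.0) /io/opencv/modules/imgproc/src/convhull.cpp:143: error: (-215:Assertion failed) total >= 0 && (depth == CV_32F || depth == CV_32S) in function 'convexHull'
```

```bash
sed -i 's/cv2.minAreaRect(np.asarray(pts,np.float32)\[:,:2\])/cv2.minAreaRect(np.ascontiguousarray(np.asarray(pts)[:,:2],np.float32))/' h.py
cat > a.py <<'E'
from h import *
p=vision.read_camera("top"); c=cloud(p)
def seg(box,lo,hi,z):
    u0,u1,v0,v1=box; up=8
    im=cv2.resize(p["pixels"][v0:v1,u0:u1],None,fx=up,fy=up,interpolation=cv2.INTER_CUBIC)
    h=cv2.cvtColor(im,cv2.COLOR_BGR2HSV); m=cv2.inRange(h,lo,hi)
    cs,_=cv2.findContours(m,cv2.RETR_EXTERNAL,cv2.CHAIN_APPROX_NONE); k=max(cs,key=cv2.contourArea)[:,0,:]
    uv=(k+.5)/up-.5+[u0,v0]; return rect(onplane(p,uv,z))
print("yellow",seg((155,205,200,240),(20,120,80),(35,255,255),.004))
print("green",seg((155,205,142,182),(45,130,50),(75,255,255),.004))
r=seg((290,355,190,242),(0,150,100),(8,255,255),.004);print("red",r)
for n,uv in dict(yel=(179,218),gr=(177,162),red=(320,216),strip=(283,180),bench=(210,190),fuse=(240,213),stand=(323,161),relay=(240,158),tape=(364,184)).items(): print(n,c[uv[1],uv[0]].round(4))
for nm,(u0,u1,v0,v1) in dict(stack=(215,265,198,235),stand=(300,345,143,183)).items():
    print(nm); 
    for v in range(v0,v1,2): print(' '.join('%3d'%(1000*c[v,u,2]) for u in range(u0,u1,2)))
sc=c[213,240]; td=c[161,323]
def o(z,ct): return cv2.resize(ortho(p,z,ct[0]-.08,ct[0]+.08,ct[1]-.08,ct[1]+.08),(390,390))
cv2.imwrite("pics/st.png",np.hstack([o(.08,sc),o(.02,td)]))
E
python3 a.py
```

```text
yellow (array([0.42099759, 0.29877269]), np.float32(0.10181601), np.float32(0.0758115), np.float32(-0.06328111))
green (array([0.60215366, 0.30961895]), np.float32(0.10791515), np.float32(0.08395423), np.float32(0.08948946))
red (array([ 0.42740518, -0.14793172]), np.float32(0.13391882), np.float32(0.08990374), np.float32(0.33509827))
yel [0.4219 0.2955 0.0011]
gr [0.6029 0.3078 0.0027]
red [ 0.4291 -0.1485  0.0041]
strip [ 0.5443 -0.0333  0.004 ]
bench [0.5118 0.1997 0.0011]
fuse [0.4281 0.1007 0.0878]
stand [ 0.6033 -0.1601  0.0192]
relay [0.6135 0.1044 0.0149]
tape [ 0.5304 -0.2892  0.0122]
stack
 -2  -1   0   3  -3  -1   2  -1   0  -3   0   0   1   0  -4   1   4   3   0   3  -1   5   1  -2  -3
  7   5   6   4   6   4  -3   3   3   3   4   2   2   0  -2  -2   2   0   6   2  -2   1   1   3   2
  0   1   0   1   3   0   0   1   5  -2   0   4   3  -4  -4  -2   5   0   3   0   2   0   0   2   3
  2   0   0   2   3   3  -3   0   1   5   3   4   1   3   5  -2   5  -2  -1   3   1   4   0   0   0
  0   1   4   2  -2   4  19  26  64  29  26   0   4   5   2   3   1   2   2   2   3   3   2  
[... 502 characters left out ...]
   5
  3   2   0   0  25  20  23  67  77  80  67  69  66  69  68  68  85  72  54  20  24   2   1   2   1
  7   1  -1   4  24  26  22  49  52  59  67  68  70  65  64  70  77  67  51  24  22   1   4   1   0Traceback (most recent call last):
  File "a.py", line 15, in <module>
    for v in range(v0,v1,2): print(' '.join('%3d'%(1000*c[v,u,2]) for u in range(u0,u1,2)))
                                   ~~~~~~~~^^^^^^^^^^^^^^^^^^^^^^^^^^^^^^^^^^^^^^^^^^^^^^^
  File "a.py", line 15, in <genexpr>
    for v in range(v0,v1,2): print(' '.join('%3d'%(1000*c[v,u,2]) for u in range(u0,u1,2)))
                                            ~~~~~^^~~~~~~~~~~~~~~
ValueError: cannot convert float NaN to integer
```

```bash
sed -i "s/^for nm,.*/for nm,(u0,u1,v0,v1) in {}.items():/" a.py; sed -i 's/sc=c\[213,240\]; td=c\[161,323\]/sc=[.42,.1];td=[.6,-.16]/' a.py; python3 a.py >/dev/null
```

```text
(no output)
```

View pics/st.png

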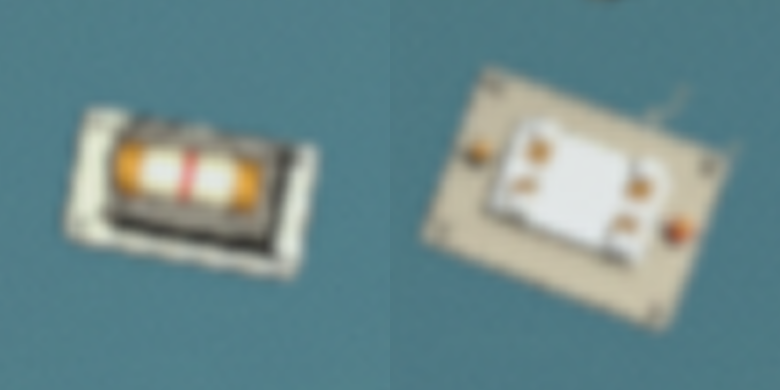

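```bash
cat > b.py <<'E'
from h import *
p=vision.read_camera("top")
def oseg(ct,z,f,h=.08,name=None):
    im=ortho(p,z,ct[0]-h,ct[0]+h,ct[1]-h,ct[1]+h); m=f(im,cv2.cvtColor(im,cv2.COLOR_BGR2HSV))
    m=cv2.morphologyEx(m.astype(np.uint8)*255,cv2.MORPH_OPEN,np.ones((5,5)))
    m=cv2.morphologyEx(m,cv2.MORPH_CLOSE,np.ones((15,15)))
    cs,_=cv2.findContours(m,cv2.RETR_EXTERNAL,cv2.CHAIN_APPROX_NONE); k=max(cs,key=cv2.contourArea)[:,0,:]
    P=np.c_[ct[0]+h-(k[:,1]+.5)*.0005, ct[1]+h-(k[:,0]+.5)*.0005]
    cv2.drawContours(im,[k[:,None]],-1,(255,0,255),1)
    return rect(P),im
S=[.42,.1];T=[.6,-.16]; ims=[]
bench=lambda h:((h[...,0]>80)&(h[...,0]<110)&(h[...,1]>70))
for n,ct,z,f in [("plate",T,.005,lambda b,h:~bench(h)),("block",T,.018,lambda b,h:(h[...,2]>205)&(h[...,1]<40)),
  ("box",S,.024,lambda b,h:~bench(h)),("fuse",S,.0815,lambda b,h:((h[...,2]>175)&(np.abs(np.mgrid[:320,:320][0]-141)<40)&(np.abs(np.mgrid[:320,:320][1]-155)<68)))]:
    r,im=oseg(ct,z,f); print(n,r); ims.append(im)
cv2.imwrite("pics/seg.png",cv2.resize(np.vstack([np.hstack(ims[:2]),np.hstack(ims[2:])]),(600,600)))
for cam in ("top",):
    for t in ("fuse","fuse_carrier","heatsink","filter_box"):
        for d in vision.cut_out(p,t)[:1]:
            v,u=np.nonzero(d["mask"]); z={"fuse":.0815,"fuse_carrier":.07,"heatsink":.051,"filter_box":.024}[t]; print(t,d["conf"],rect(onplane(p,np.c_[u,v],z)))
E
python3 b.py
```

```text
plate (array([ 0.60984731, -0.16158137]), np.float32(0.115054294), np.float32(0.09961375), np.float32(-0.35798272))
block (array([ 0.60385185, -0.16152832]), np.float32(0.066858314), np.float32(0.04089814), np.float32(-0.32535982))
box (array([0.42652604, 0.10371253]), np.float32(0.10753604), np.float32(0.063685946), np.float32(-0.17841028))Traceback (most recent call last):
  File "b.py", line 15, in <module>
    r,im=oseg(ct,z,f); print(n,r); ims.append(im)
         ~~~~^^^^^^^^
  File "b.py", line 4, in oseg
    im=ortho(p,z,ct[0]-h,ct[0]+h,ct[1]-h,ct[1]+h); m=f(im,cv2.cvtColor(im,cv2.COLOR_BGR2HSV))
                                                     ~^^^^^^^^^^^^^^^^^^^^^^^^^^^^^^^^^^^^^^^
  File "b.py", line 14, in <lambda>
    ("box",S,.024,lambda b,h:~bench(h)),("fuse",S,.0815,lambda b,h:((h[...,2]>175)&(np.abs(np.mgrid[:320,:320][0]-141)<40)&(np.abs(np.mgrid[:320,:320][1]-155)<68)))]:
                                                                    ~~~~~~~~~~~~~~^^~~~~~~~~~~~~~~~~~~~~~~~~~~~~~~~~~~~~~~
ValueError: operands could not be broadcast together with shapes (320,319) (320,320)
```

```bash
sed -i 's/nx=int((x1-x0)\/res);ny=int((y1-y0)\/res)/nx=round((x1-x0)\/res);ny=round((y1-y0)\/res)/' h.py; sed -i 's/np.ones((5,5))/np.ones((25,25) if name else (5,5))/; s/oseg(ct,z,f)/oseg(ct,z,f,name=n in ("plate","box"))/' b.py; python3 b.py
```

```text
plate (array([ 0.60429108, -0.15939042]), np.float32(0.11493439), np.float32(0.08760533), np.float32(-0.35877067))
block (array([ 0.60385281, -0.16152562]), np.float32(0.06686404), np.float32(0.04089814), np.float32(-0.32536104))
box (array([0.42648458, 0.10362217]), np.float32(0.10769671), np.float32(0.0635485), np.float32(-0.17722584))
fuse (array([0.42766997, 0.10294   ]), np.float32(0.05791204), np.float32(0.019869711), np.float32(-0.14189667))
fuse_carrier 0.66 (array([0.42612657, 0.10057069]), np.float32(0.06424813), np.float32(0.041390616), np.float32(-0.16369723))
filter_box 0.6 (array([0.42674255, 0.10485835]), np.float32(0.09926504), np.float32(0.056235135), np.float32(-0.16248445))
```

View pics/seg.png

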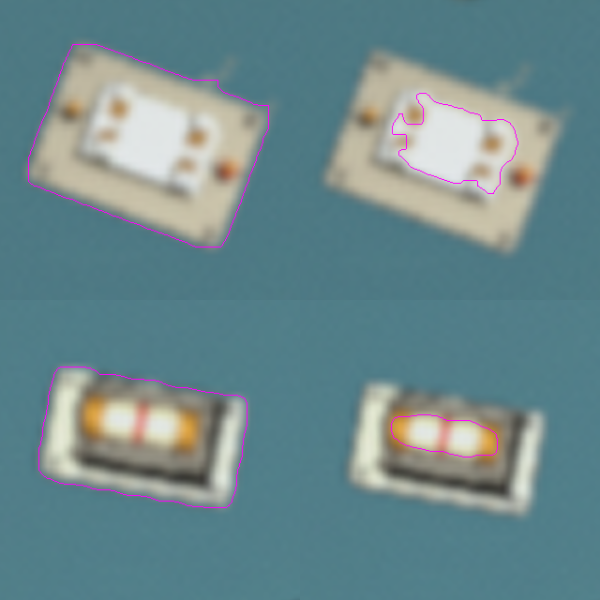

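```bash
cat > fit.py <<'E'
from h import *
from scipy.optimize import minimize
def rectfit(p,ct,z,L,W,yaw,f,h=.08):
    """maximise inside-outside contrast of float image f (object high)"""
    im=ortho(p,z,ct[0]-h,ct[0]+h,ct[1]-h,ct[1]+h); g=f(im.astype(np.float32))
    n=g.shape[0]; X=ct[0]+h-(np.arange(n)+.5)*.0005; Y=ct[1]+h-(np.arange(n)+.5)*.0005
    YY,XX=np.meshgrid(Y,X)
    def sd(q):
        c,s=np.cos(q[2]),np.sin(q[2]); dx=XX-q[0];dy=YY-q[1]
        a=c*dx+s*dy; b=-s*dx+c*dy
        return np.minimum(W/2-abs(a),L/2-abs(b))
    def cost(q):
        d=sd(q); w=1/(1+np.exp(-np.clip(d/.001,-30,30))); near=(np.abs(d)<.008)
        return -np.sum((w-.5)*g*near)/1e3*0 + np.mean((g-w)[d>-.012]**2)
    r=minimize(cost,[ct[0],ct[1],yaw],method="Nelder-Mead",options=dict(initial_simplex=[[ct[0],ct[1],yaw],[ct[0]+.006,ct[1],yaw],[ct[0],ct[1]+.006,yaw],[ct[0],ct[1],yaw+.08]],xatol=1e-5,fatol=1e-7))
    return r.x,r.fun
def nb(im): # not bench: 1 where far from bench colour
    b=np.median(im.reshape(-1,3)[:3000],0); return np.clip((im[...,2]-b[2])/60,0,1)
def dist(im):
    b=np.median(im.reshape(-1,3)[:3000],0); return np.clip(np.linalg.norm(im-b,axis=-1)/70,0,1)
E
python3 - <<'E'
from fit import *
p=vision.read_camera("top")
for f in (nb,dist):
    print("plate",rectfit(p,[.604,-.161],.005,.108,.076,-.34,f)); print("box",rectfit(p,[.4265,.1037],.024,.1,.056,-.17,f))
print("block",rectfit(p,[.604,-.161],.018,.066,.040,-.34,lambda im:np.clip((im[...,0]-165)/60,0,1),h=.045))
E
```

```text
plate (array([ 0.60228169, -0.15886609, -0.35858831]), np.float64(0.025251241951161987))
box (array([ 0.4253922 ,  0.10371814, -0.18534318]), np.float64(0.07580414259017638))
plate (array([ 0.60227757, -0.15899646, -0.35756381]), np.float64(0.02173985237560574))
box (array([ 0.4256246 ,  0.10359281, -0.18362186]), np.float64(0.028025714093162225))
block (array([ 0.60359027, -0.16036892, -0.34943586]), np.float64(0.10489336124989751))
```

```bash
cat > plan.py <<'E'
import sys
from h import *
from scipy.spatial.transform import Rotation as Ro
def cur():
    s=observe(); R=Ro.from_euler("xyz",s["tool_rot"]).as_matrix(); return s,np.array(s["tool_pos"]),R
def plan(x,y,z,yaw,lim=45,verbose=True):
    """jaw (tool y) along yaw or yaw+pi; straight rows"""
    s,P,R=cur(); jaw=np.arctan2(R[1,1],R[0,1])
    # spin about tool x (down): +spin lowers world yaw
    d=(yaw-jaw+np.pi/2)%np.pi-np.pi/2; spin=-d
    D=R.T@(np.array([x,y,z])-P)*1000
    n=int(max(np.ceil(np.linalg.norm(D)/lim),np.ceil(abs(spin)/.14),1))
    print("t %.2f pos %s jaw %.3f q6 %.2f tilt %.4f F %s op %.4f"%(s["time"],P.round(4),jaw,s["qpos"][5],np.arccos(-R[2,0]),np.round(s["contact_force"],1),s["opening"]))
    print("total D(tool)",D.round(1),"spin",round(spin,3),"n",n)
    a=0
    for i in range(n):
        k=D/n; c,sn=np.cos(-a),np.sin(-a) # rotate into tool frame after spin a about x
        yy=c*k[1]-sn*k[2]; zz=sn*k[1]+c*k[2]
        print([round(k[0],1),round(yy,1),round(zz,1)],round(spin/n,3)); a+=spin/n
if __name__=="__main__": plan(*map(float,sys.argv[1:5]),*( [float(sys.argv[5])] if len(sys.argv)>5 else []))
E
python3 plan.py .45 -.2 .227 -.142
python3 - <<'E'
from h import *
p=vision.read_camera("top");c=cloud(p).reshape(-1,3)
for nm,ct,yaw in [("stand",(.603,-.16),-.356),("stack",(.427,.103),-.17),("yel",(.421,.299),-.063),("gr",(.602,.31),.0895),("red",(.427,-.148),.335)]:
    a=np.cos(yaw)*(c[:,0]-ct[0])+np.sin(yaw)*(c[:,1]-ct[1]); b=-np.sin(yaw)*(c[:,0]-ct[0])+np.cos(yaw)*(c[:,1]-ct[1])
    m=(abs(a)<.15)&(abs(b)<.09)&(c[:,2]>.03)
    print(nm,m.sum(), [ (a[m].min().round(3),a[m].max().round(3),b[m].min().round(3),b[m].max().round(3),c[m,2].max().round(3))] if m.any() else "")
    # nearest tall in a>0
    m=(abs(a)<.25)&(abs(b)<.06)&(c[:,2]>.03); print("  a of tall:",np.sort(np.abs(a[m]))[:3].round(3))
E
```

```text
t 1.60 pos [ 0.1745 -0.4952  0.2267] jaw -1.232 q6 -0.15 tilt 0.0001 F [-0.5  0.7  0.5] op 0.0916
total D(tool) [-3.000e-01 -1.868e+02 -3.579e+02] spin -1.09 n 9
[np.float64(-0.0), np.float64(-20.8), np.float64(-39.8)] -0.121
[np.float64(-0.0), np.float64(-15.8), np.float64(-42.0)] -0.121
[np.float64(-0.0), np.float64(-10.6), np.float64(-43.6)] -0.121
[np.float64(-0.0), np.float64(-5.3), np.float64(-44.5)] -0.121
[np.float64(-0.0), np.float64(0.2), np.float64(-44.9)] -0.121
[np.float64(-0.0), np.float64(5.6), np.float64(-44.5)] -0.121
[np.float64(-0.0), np.float64(10.9), np.float64(-43.5)] -0.121
[np.float64(-0.0), np.float64(16.1), np.float64(-41.9)] -0.121
[np.float64(-0.0), np.float64(21.0), np.float64(-39.6)] -0.121
stand 974 [(np.float64(0.012), np.float64(0.15), np.float64(-0.069), np.float64(0.089), np.float64(0.115))]
  a of tall: [0.012 0.079 0.079]
stack 349 [(np.float64(-0.023), np.float64(0.025), np.float64(-0.039), np.float64(0.031), np.float64(0.098))]
  a of tall: [0. 0. 0.]
yel 0 
  a of tall: []
gr 0 
  a of tall: [0.166 0.167 0.17 ]
red 749 [(np.float64(-0.15), np.float64(-0.126), np.float64(0.026), np.float64(0.09), np.float64(0.758))]
  a of tall: [0.13 0.13 0.13]
```

```bash
python3 - <<'E'
from h import *
p=vision.read_camera("top");C=cloud(p);c=C.reshape(-1,3)
ct=(.603,-.16);yaw=-.356
a=np.cos(yaw)*(c[:,0]-ct[0])+np.sin(yaw)*(c[:,1]-ct[1]); b=-np.sin(yaw)*(c[:,0]-ct[0])+np.cos(yaw)*(c[:,1]-ct[1])
for z0 in (.03,.06,.08,.1):
  print(z0)
  for b0 in np.arange(-.1,.1,.02):
    m=(a>-.05)&(a<.25)&(b>=b0)&(b<b0+.02)&(c[:,2]>z0)
    if m.any(): print(b0.round(2),np.sort(a[m])[:4].round(3),c[m,2].max().round(3))
cv2.imwrite("pics/z.png",cv2.resize(p["pixels"][50:210,280:450],None,fx=3.5,fy=3.5,interpolation=cv2.INTER_CUBIC))
E
```

```text
0.03
-0.1 [0.2   0.2   0.2   0.202] 0.097
-0.08 [0.106 0.107 0.107 0.109] 0.064
-0.06 [0.113 0.115 0.116 0.116] 0.101
-0.04 [-0.019  0.117  0.117  0.118] 0.111
-0.02 [0.098 0.099 0.101 0.104] 0.116
0.0 [0.08  0.081 0.084 0.085] 0.116
0.02 [0.079 0.08  0.081 0.082] 0.114
0.04 [0.093 0.094 0.094 0.096] 0.117
0.06 [0.114 0.115 0.117 0.118] 0.116
0.08 [0.139 0.14  0.14  0.14 ] 0.116
0.06
-0.1 [0.23  0.23  0.23  0.231] 0.097
-0.08 [0.109 0.112] 0.064
-0.06 [0.116 0.146 0.147 0.148] 0.101
-0.04 [0.131 0.132 0.133 0.134] 0.111
-0.02 [0.114 0.114 0.115 0.117] 0.116
0.0 [0.094 0.095 0.098 0.098] 0.116
0.02 [0.088 0.089 0.089 0.09 ] 0.114
0.04 [0.094 0.096 0.096 0.096] 0.117
0.06 [0.114 0.115 0.117 0.118] 0.116
0.08 [0.14  0.14  0.141 0.142] 0.116
0.08
-0.1 [0.23  0.231 0.231 0.234] 0.097
-0.06 [0.16  0.163 0.164 0.164] 0.101
-0.04 [0.14  0.144 0.144 0.146] 0.111
-0.02 [0.122 0.124 0.124 0.125] 0.116
0.0 [0.102 0.109 0.109 0.112] 0.116
0.02 [0.094 0.095 0.097 0.097] 0.114
0.04 [0.096 0.096 0.098 0.099] 0.117
0.06 [0.114 0.115 0.118 0.119] 0.116
0.08 [0.14  0.14  0.141 0.142] 0.116
0.1
-0.06 [0.171 0.175 0.178 0.179] 0.101
-0.04 [0.153 0.157 0.159 0.161] 0.111
-0.02 [0.142 0.142 0.145 0.146] 0.116
0.0 [0.122 0.123 0.125 0.126] 0.116
0.02 [0.104 0.108 0.11  0.11 ] 0.114
0.04 [0.103 0.106 0.107 0.109] 0.117
0.06 [0.114 0.12  0.121 0.122] 0.116
0.08 [0.141 0.142 0.143 0.145] 0.116
```

View pics/z.png

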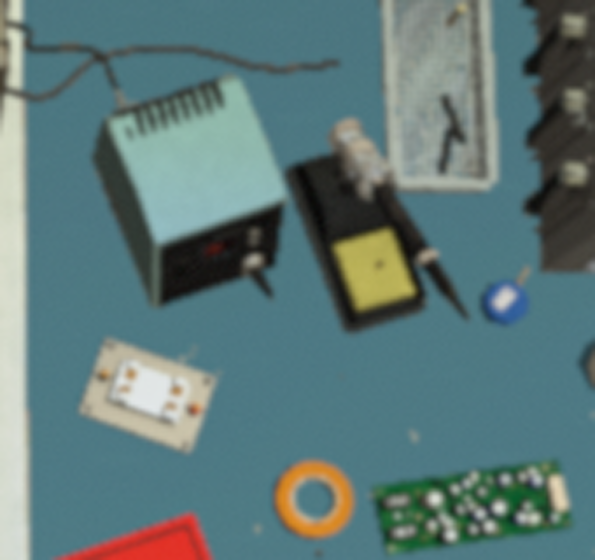

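Request:
send_rows(motion=[{"hand": 1, "slide": [0, -20.8, -39.8], "spin": -0.121}, {"hand": 1, "slide": [0, -15.8, -42], "spin": -0.121}, {"hand": 1, "slide": [0, -10.6, -43.6], "spin": -0.121}, {"hand": 1, "slide": [0, -5.3, -44.5], "spin": -0.121}, {"hand": 1, "slide": [0, 0.2, -44.9], "spin": -0.121}, {"hand": 1, "slide": [0, 5.6, -44.5], "spin": -0.121}, {"hand": 1, "slide": [0, 10.9, -43.5], "spin": -0.121}, {"hand": 1, "slide": [0, 16.1, -41.9], "spin": -0.121}])

```text
time: 2.5
tool_pos: [0.4215, -0.2256, 0.2264]
tool_rot: [0.604, 1.567, -1.205]
contact_force: [0.4, -0.6, 0.5]
opening: 0.0918
```

```bash
python3 plan.py .4277 .1029 .16 -.142
```

```text
t 2.50 pos [ 0.4215 -0.2256  0.2264] jaw -0.238 q6 -0.41 tilt 0.0042 F [ 0.4 -0.6  0.5] op 0.0918
total D(tool) [  65.1  -71.5 -320.9] spin -0.096 n 8
[np.float64(8.1), np.float64(-8.9), np.float64(-40.1)] -0.012
[np.float64(8.1), np.float64(-8.5), np.float64(-40.2)] -0.012
[np.float64(8.1), np.float64(-8.0), np.float64(-40.3)] -0.012
[np.float64(8.1), np.float64(-7.5), np.float64(-40.4)] -0.012
[np.float64(8.1), np.float64(-7.0), np.float64(-40.5)] -0.012
[np.float64(8.1), np.float64(-6.5), np.float64(-40.6)] -0.012
[np.float64(8.1), np.float64(-6.0), np.float64(-40.7)] -0.012
[np.float64(8.1), np.float64(-5.5), np.float64(-40.7)] -0.012
```

Request:
send_rows(motion=[{"hand": 1, "slide": [8.1, -8.9, -40.1], "spin": -0.012}, {"hand": 1, "slide": [8.1, -8.5, -40.2], "spin": -0.012}, {"hand": 1, "slide": [8.1, -8, -40.3], "spin": -0.012}, {"hand": 1, "slide": [8.1, -7.5, -40.4], "spin": -0.012}, {"hand": 1, "slide": [8.1, -7, -40.5], "spin": -0.012}, {"hand": 1, "slide": [8.1, -6.5, -40.6], "spin": -0.012}, {"hand": 1, "slide": [8.1, -6, -40.7], "spin": -0.012}, {"hand": 1, "slide": [8.1, -5.5, -40.7], "spin": -0.012}])

```text
time: 3.3
tool_pos: [0.4297, 0.1153, 0.1595]
tool_rot: [1.164, 1.558, -0.541]
contact_force: [0.1, -0.8, -0.1]
opening: 0.0921
```

```bash
python3 plan.py .4277 .1029 .12 -.142
```

```text
t 3.30 pos [0.4297 0.1153 0.1595] jaw -0.133 q6 0.23 tilt 0.0124 F [ 0.1 -0.8 -0.1] op 0.0921
total D(tool) [39.6 -0.8 12.3] spin 0.009 n 1
[np.float64(39.6), np.float64(-0.8), np.float64(12.3)] 0.009
```

Request:
send_rows(motion=[{"hand": 1, "slide": [10, -0.4, 6], "spin": 0.005}, {"hand": 1, "slide": [10, -0.4, 4], "spin": 0}, {"hand": 1, "slide": [0, 0, 0], "spin": 0}])

```text
time: 3.6
tool_pos: [0.4265, 0.1118, 0.1383]
tool_rot: [1.232, 1.56, -0.467]
contact_force: [-0.5, 0.1, 0.0]
opening: 0.092
```

```bash
python3 plan.py .4277 .1029 .0725 -.142 15
```

```text
t 3.60 pos [0.4265 0.1118 0.1383] jaw -0.127 q6 0.22 tilt 0.0113 F [-0.5  0.1  0. ] op 0.0920
total D(tool) [65.9  1.6  8.4] spin 0.015 n 5
[np.float64(13.2), np.float64(0.3), np.float64(1.7)] 0.003
[np.float64(13.2), np.float64(0.3), np.float64(1.7)] 0.003
[np.float64(13.2), np.float64(0.3), np.float64(1.7)] 0.003
[np.float64(13.2), np.float64(0.3), np.float64(1.7)] 0.003
[np.float64(13.2), np.float64(0.3), np.float64(1.7)] 0.003
```

Request:
send_rows(motion=[{"hand": 1, "slide": [10, 0.3, 3], "spin": 0.005}, {"hand": 1, "slide": [10, 0.3, 3], "spin": 0.005}, {"hand": 1, "slide": [10, 0.3, 2], "spin": 0.004}, {"hand": 1, "slide": [0, 0, 0], "spin": 0}])

```text
time: 4.0
tool_pos: [0.4276, 0.1022, 0.1069]
tool_rot: [1.314, 1.558, -0.401]
contact_force: [-0.2, -0.1, 0.5]
opening: 0.0915
```

```bash
sed -i 's/    a=0$/    a=0; print("xaxis",R[:,0].round(4))/' plan.py; python3 plan.py .4277 .1029 .0725 -.142 15
```

```text
t 4.00 pos [0.4276 0.1022 0.1069] jaw -0.145 q6 0.21 tilt 0.0129 F [-0.2 -0.1  0.5] op 0.0915
total D(tool) [34.3 -0.4 -0.8] spin -0.003 n 3
xaxis [ 0.0119 -0.0051 -0.9999]
[np.float64(11.4), np.float64(-0.1), np.float64(-0.3)] -0.001
[np.float64(11.4), np.float64(-0.1), np.float64(-0.3)] -0.001
[np.float64(11.4), np.float64(-0.1), np.float64(-0.3)] -0.001
```

Request:
send_rows(motion=[{"hand": 1, "slide": [12, -0.1, -0.3], "spin": 0}, {"hand": 1, "slide": [12, -0.1, -0.3], "spin": 0}, {"hand": 1, "slide": [8, -0.1, -0.2], "spin": 0}, {"hand": 1, "slide": [1, 0, 0], "spin": 0}])

```text
time: 4.4
tool_pos: [0.4288, 0.1018, 0.0728]
tool_rot: [1.355, 1.557, -0.363]
contact_force: [-0.1, -0.2, 0.5]
opening: 0.0915
```

```bash
python3 plan.py .4277 .1029 .0725 -.142 15
```

```text
t 4.40 pos [0.4288 0.1018 0.0728] jaw -0.147 q6 0.22 tilt 0.0139 F [-0.1 -0.2  0.5] op 0.0915
total D(tool) [ 0.3 -1.2 -0.9] spin -0.005 n 1
xaxis [ 0.013  -0.0049 -0.9999]
[np.float64(0.3), np.float64(-1.2), np.float64(-0.9)] -0.005
```

Request:
send_rows(motion=[{"hand": 0.2, "slide": [0, -1.2, -0.9], "spin": 0}, {"hand": -0.2, "slide": [0, 0, 0], "spin": 0}, {"hand": -0.35, "slide": [0, 0, 0], "spin": 0}, {"hand": -0.42, "slide": [0, 0, 0], "spin": 0}, {"hand": -0.48, "slide": [0, 0, 0], "spin": 0}, {"hand": -1, "slide": [0, 0, 0], "spin": 0}, {"hand": -1, "slide": [0, 0, 0], "spin": 0}, {"hand": -1, "slide": [0, 0, 0], "spin": 0}], grip_force=12)

```text
time: 5.2
tool_pos: [0.4288, 0.103, 0.0745]
tool_rot: [1.435, 1.554, -0.283]
contact_force: [-0.3, -0.1, -0.5]
opening: 0.0326
```

```bash
python3 plan.py .4277 .1029 .0725 -.142 15|head -3
python3 - <<'E'
from h import *
p=vision.read_camera("scene"); cv2.imwrite("pics/s1.png",cv2.resize(p["pixels"][130:300,160:370],None,fx=3.5,fy=3.5,interpolation=cv2.INTER_CUBIC))
E
```

```text
t 5.20 pos [0.4288 0.103  0.0745] jaw -0.148 q6 0.22 tilt 0.0169 F [-0.3 -0.1 -0.5] op 0.0326
total D(tool) [ 2.  -1.2  0.3] spin -0.006 n 1
xaxis [ 0.0162 -0.0047 -0.9999]
```

View pics/s1.png

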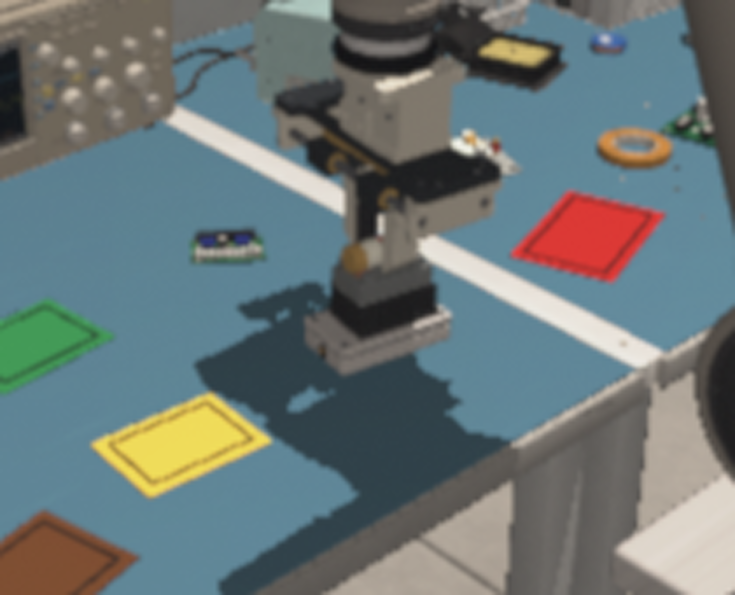

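Request:
send_rows(motion=[{"hand": -1, "slide": [1, 0, 0], "spin": 0}, {"hand": -1, "slide": [1, 0, 0], "spin": 0}, {"hand": -1, "slide": [0.3, 0, 0], "spin": 0}])

```text
time: 5.55
tool_pos: [0.4284, 0.1032, 0.0733]
tool_rot: [1.435, 1.555, -0.283]
contact_force: [-1.2, -1.0, 4.5]
opening: 0.0215
```

```bash
python3 plan.py .4277 .1029 .0725 -.142 15|head -3
```

```text
t 5.55 pos [0.4284 0.1032 0.0733] jaw -0.148 q6 0.22 tilt 0.0163 F [-1.2 -1.   4.5] op 0.0215
total D(tool) [ 0.8 -0.6  0.3] spin -0.006 n 1
xaxis [ 0.0156 -0.0045 -0.9999]
```

Request:
send_rows(motion=[{"hand": -1, "slide": [-5, 0, 0], "spin": 0}, {"hand": -1, "slide": [-10, 0, 0], "spin": 0}, {"hand": -1, "slide": [-20, 0, 0], "spin": 0}, {"hand": -1, "slide": [-25, 0, 0], "spin": 0}, {"hand": -1, "slide": [-15, 0, 0], "spin": 0}])

```text
time: 6.05
tool_pos: [0.4256, 0.1034, 0.1507]
tool_rot: [1.273, 1.559, -0.446]
contact_force: [0.8, 0.0, -0.5]
opening: 0.0213
```

```bash
python3 plan.py .600 -.1585 .15 -.356 38
```

```text
t 6.05 pos [0.4256 0.1034 0.1507] jaw -0.148 q6 0.22 tilt 0.0114 F [ 0.8  0.  -0.5] op 0.0213
total D(tool) [  3.8 211.  233.3] spin 0.208 n 9
xaxis [ 0.0103 -0.0049 -0.9999]
[np.float64(0.4), np.float64(23.4), np.float64(25.9)] 0.023
[np.float64(0.4), np.float64(24.0), np.float64(25.4)] 0.023
[np.float64(0.4), np.float64(24.6), np.float64(24.8)] 0.023
[np.float64(0.4), np.float64(25.2), np.float64(24.2)] 0.023
[np.float64(0.4), np.float64(25.7), np.float64(23.6)] 0.023
[np.float64(0.4), np.float64(26.3), np.float64(23.0)] 0.023
[np.float64(0.4), np.float64(26.8), np.float64(22.4)] 0.023
[np.float64(0.4), np.float64(27.3), np.float64(21.8)] 0.023
[np.float64(0.4), np.float64(27.8), np.float64(21.2)] 0.023
```

Request:
send_rows(motion=[{"hand": -1, "slide": [0.4, 23.4, 25.9], "spin": 0.023}, {"hand": -1, "slide": [0.4, 24, 25.4], "spin": 0.023}, {"hand": -1, "slide": [0.4, 24.6, 24.8], "spin": 0.023}, {"hand": -1, "slide": [0.4, 25.2, 24.2], "spin": 0.023}, {"hand": -1, "slide": [0.4, 25.7, 23.6], "spin": 0.023}, {"hand": -1, "slide": [0.4, 26.3, 23], "spin": 0.023}, {"hand": -1, "slide": [0.4, 26.8, 22.4], "spin": 0.023}, {"hand": -1, "slide": [0.4, 20, 15], "spin": 0.023}])

```text
time: 6.85
tool_pos: [0.581, -0.1263, 0.1596]
tool_rot: [1.672, 1.551, -0.232]
contact_force: [0.3, 0.5, -0.7]
opening: 0.0215
```

```bash
python3 plan.py .600 -.1585 .10 -.356 15
```

```text
t 6.85 pos [ 0.581  -0.1263  0.1596] jaw -0.333 q6 -0.01 tilt 0.0200 F [ 0.3  0.5 -0.7] op 0.0215
total D(tool) [60.1 27.2 24.3] spin 0.023 n 5
xaxis [ 0.0195 -0.0046 -0.9998]
[np.float64(12.0), np.float64(5.4), np.float64(4.9)] 0.005
[np.float64(12.0), np.float64(5.5), np.float64(4.8)] 0.005
[np.float64(12.0), np.float64(5.5), np.float64(4.8)] 0.005
[np.float64(12.0), np.float64(5.5), np.float64(4.8)] 0.005
[np.float64(12.0), np.float64(5.5), np.float64(4.8)] 0.005
```

Request:
send_rows(motion=[{"hand": -1, "slide": [8, 7, 6], "spin": 0.006}, {"hand": -1, "slide": [8, 7, 6], "spin": 0.006}, {"hand": -1, "slide": [8, 7, 6], "spin": 0.006}, {"hand": -1, "slide": [10, 5, 5], "spin": 0.005}, {"hand": -1, "slide": [10, 1.5, 2], "spin": 0}, {"hand": -1, "slide": [8, 0, 0], "spin": 0}])

```text
time: 7.45
tool_pos: [0.6002, -0.1612, 0.1046]
tool_rot: [1.722, 1.552, -0.206]
contact_force: [0.5, -0.6, -0.5]
opening: 0.0216
```

```bash
python3 plan.py .6015 -.159 .06 -.356 15
```

```text
t 7.45 pos [ 0.6002 -0.1612  0.1046] jaw -0.357 q6 -0.03 tilt 0.0191 F [ 0.5 -0.6 -0.5] op 0.0216
total D(tool) [44.6 -0.4 -2.4] spin -0.001 n 3
xaxis [ 0.0187 -0.0039 -0.9998]
[np.float64(14.9), np.float64(-0.1), np.float64(-0.8)] -0.0
[np.float64(14.9), np.float64(-0.1), np.float64(-0.8)] -0.0
[np.float64(14.9), np.float64(-0.1), np.float64(-0.8)] -0.0
```

Request:
send_rows(motion=[{"hand": -1, "slide": [12, -0.1, -0.8], "spin": 0}, {"hand": -1, "slide": [15, -0.1, -0.8], "spin": 0}, {"hand": -1, "slide": [12, -0.1, -0.8], "spin": 0}, {"hand": -1, "slide": [6, 0, 0], "spin": 0}])

```text
time: 7.85
tool_pos: [0.6004, -0.1567, 0.0552]
tool_rot: [1.771, 1.554, -0.155]
contact_force: [-0.3, 0.2, -0.5]
opening: 0.0215
```

```bash
python3 plan.py .6018 -.159 .0235 -.356 8
python3 - <<'E'
from h import *
p=vision.read_camera("scene"); cv2.imwrite("pics/s2.png",cv2.resize(p["pixels"][80:230,200:380],None,fx=4,fy=4,interpolation=cv2.INTER_CUBIC))
E
```

```text
t 7.85 pos [ 0.6004 -0.1567  0.0552] jaw -0.355 q6 -0.03 tilt 0.0166 F [-0.3  0.2 -0.5] op 0.0215
total D(tool) [31.7  1.6  1.8] spin 0.001 n 4
xaxis [ 0.0164 -0.0026 -0.9999]
[np.float64(7.9), np.float64(0.4), np.float64(0.5)] 0.0
[np.float64(7.9), np.float64(0.4), np.float64(0.5)] 0.0
[np.float64(7.9), np.float64(0.4), np.float64(0.5)] 0.0
[np.float64(7.9), np.float64(0.4), np.float64(0.5)] 0.0
```

View pics/s2.png

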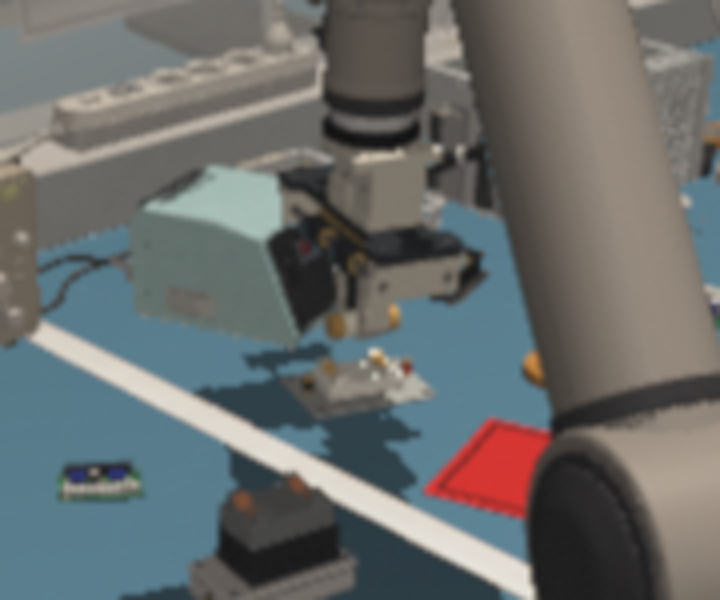

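Request:
send_rows(motion=[{"hand": -1, "slide": [8, 0.6, 0.6], "spin": 0}, {"hand": -1, "slide": [8, 0.5, 0.6], "spin": 0}, {"hand": -1, "slide": [6, 0.4, 0.4], "spin": 0}])

```text
time: 8.2
tool_pos: [0.6023, -0.1589, 0.0322]
tool_rot: [1.752, 1.553, -0.174]
contact_force: [0.2, 0.7, -0.8]
opening: 0.0214
```

```bash
python3 plan.py .6018 -.159 .0235 -.356 8
```

```text
t 8.20 pos [ 0.6023 -0.1589  0.0322] jaw -0.355 q6 -0.03 tilt 0.0181 F [ 0.2  0.7 -0.8] op 0.0214
total D(tool) [ 8.7 -0.6  0.3] spin 0.001 n 2
xaxis [ 0.0178 -0.0031 -0.9998]
[np.float64(4.4), np.float64(-0.3), np.float64(0.1)] 0.001
[np.float64(4.4), np.float64(-0.3), np.float64(0.1)] 0.001
```

Request:
send_rows(motion=[{"hand": -1, "slide": [4, -0.3, 0], "spin": 0}, {"hand": -1, "slide": [3, -0.2, 0], "spin": 0}, {"hand": -1, "slide": [2, 0, 0], "spin": 0}])

```text
time: 8.5
tool_pos: [0.6029, -0.1594, 0.023]
tool_rot: [1.728, 1.55, -0.198]
contact_force: [0.7, -1.5, 7.8]
opening: 0.0215
```

```bash
python3 plan.py .6018 -.159 .0225 -.356 8
```

```text
t 8.50 pos [ 0.6029 -0.1594  0.023 ] jaw -0.355 q6 -0.03 tilt 0.0205 F [ 0.7 -1.5  7.8] op 0.0215
total D(tool) [ 0.5 -1.2  0.1] spin 0.001 n 1
xaxis [ 0.0201 -0.004  -0.9998]
[np.float64(0.5), np.float64(-1.2), np.float64(0.1)] 0.001
```

Request:
send_rows(motion=[{"hand": -0.4, "slide": [0, 0, 0], "spin": 0}, {"hand": -0.2, "slide": [0, 0, 0], "spin": 0}, {"hand": 0, "slide": [0, 0, 0], "spin": 0}, {"hand": 0, "slide": [-2, 0, 0], "spin": 0}])

```text
time: 8.9
tool_pos: [0.6028, -0.1594, 0.0253]
tool_rot: [1.726, 1.55, -0.2]
contact_force: [0.3, 0.0, -0.1]
opening: 0.0445
```

```bash
python3 plan.py .6018 -.159 .0225 -.356 8|head -3
python3 - <<'E'
from h import *
p=vision.read_camera("scene"); cv2.imwrite("pics/s3.png",cv2.resize(p["pixels"][80:230,200:380],None,fx=4,fy=4,interpolation=cv2.INTER_CUBIC))
E
```

```text
t 8.90 pos [ 0.6028 -0.1594  0.0253] jaw -0.355 q6 -0.03 tilt 0.0205 F [ 0.3  0.  -0.1] op 0.0445
total D(tool) [ 2.8 -1.2  0. ] spin 0.001 n 1
xaxis [ 0.0201 -0.0041 -0.9998]
```

View pics/s3.png

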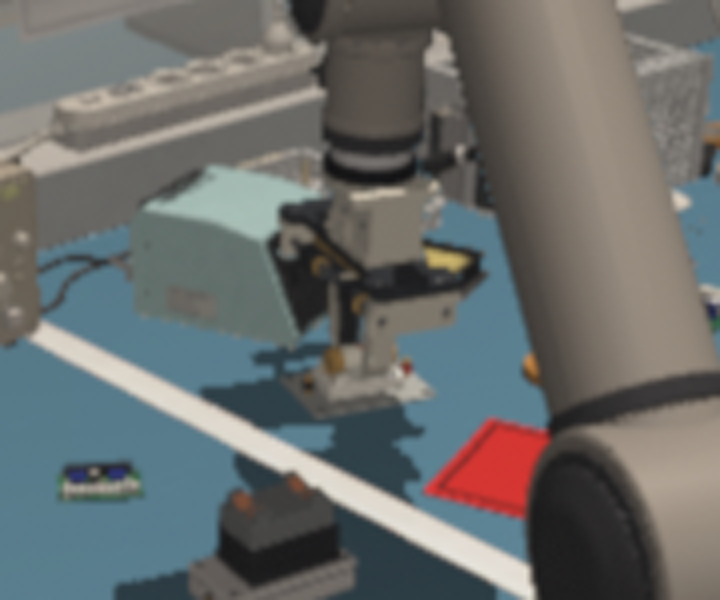

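Request:
send_rows(motion=[{"hand": 0, "slide": [-10, 0, 0], "spin": 0}, {"hand": 0, "slide": [-25, 0, 0], "spin": 0}, {"hand": 0.3, "slide": [-40, 0, 0], "spin": 0}, {"hand": 0.6, "slide": [-40, 0, 0], "spin": 0}, {"hand": 0.8, "slide": [-25, -15, 0], "spin": 0}, {"hand": 1, "slide": [0, -30, 0], "spin": 0}, {"hand": 1, "slide": [0, -20, 0], "spin": 0}])

```text
time: 9.65
tool_pos: [0.5392, -0.1365, 0.1742]
tool_rot: [1.691, 1.546, -0.235]
contact_force: [-0.3, -0.6, -0.7]
opening: 0.0814
```

```bash
python3 - <<'E'
from fit import *
p=vision.read_camera("top"); cv2.imwrite("pics/t4.png",cv2.resize(p["pixels"][120:260,140:370],None,fx=3.4,fy=3.4,interpolation=cv2.INTER_CUBIC))
import numpy as np; np.savez("last.npz",**{k:p[k] for k in p if k!="shot"})
o=ortho(p,.0765,.36,.50,.03,.17); cv2.imwrite("pics/c4.png",cv2.resize(o,(560,560)))
E
python3 plan.py .4265 .102 .17 -.16 40
```

```text
t 9.70 pos [ 0.5373 -0.1356  0.1745] jaw -0.355 q6 -0.03 tilt 0.0236 F [-1.2  1.3  0.4] op 0.0854
total D(tool) [   0.6 -186.5 -184.2] spin -0.195 n 7
xaxis [ 0.023  -0.0053 -0.9997]
[np.float64(0.1), np.float64(-26.6), np.float64(-26.3)] -0.028
[np.float64(0.1), np.float64(-25.9), np.float64(-27.1)] -0.028
[np.float64(0.1), np.float64(-25.1), np.float64(-27.8)] -0.028
[np.float64(0.1), np.float64(-24.4), np.float64(-28.5)] -0.028
[np.float64(0.1), np.float64(-23.6), np.float64(-29.1)] -0.028
[np.float64(0.1), np.float64(-22.7), np.float64(-29.8)] -0.028
[np.float64(0.1), np.float64(-21.9), np.float64(-30.4)] -0.028
```

View pics/t4.png

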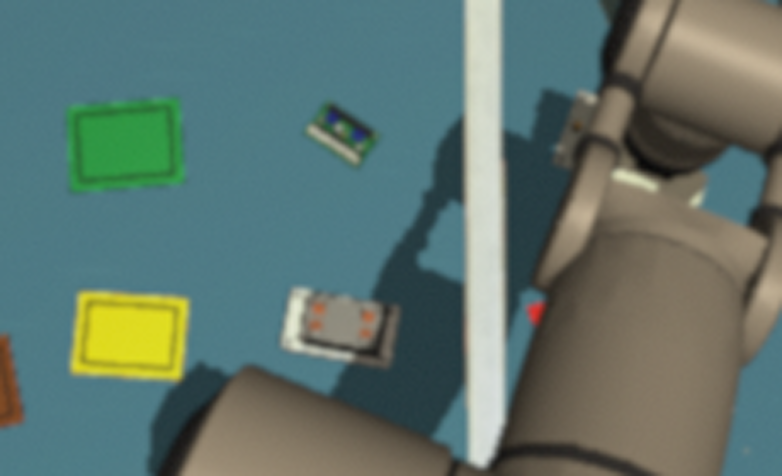

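View pics/c4.png

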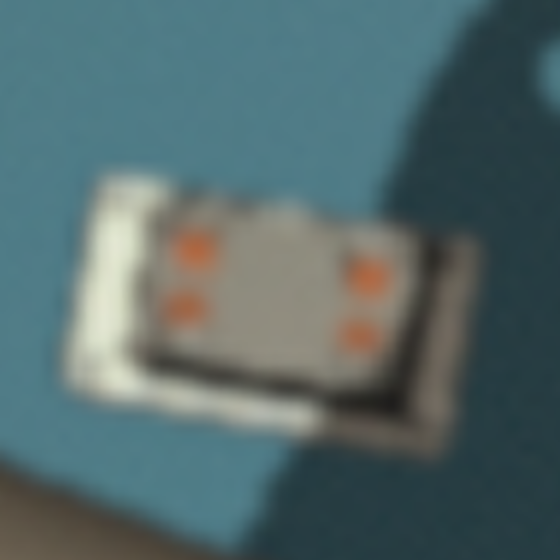

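Request:
send_rows(motion=[{"hand": 1, "slide": [0, -26.6, -26.3], "spin": -0.028}, {"hand": 1, "slide": [0, -25.9, -27.1], "spin": -0.028}, {"hand": 1, "slide": [0, -25.1, -27.8], "spin": -0.028}, {"hand": 1, "slide": [0, -24.4, -28.5], "spin": -0.028}, {"hand": 1, "slide": [0, -23.6, -29.1], "spin": -0.028}, {"hand": 1, "slide": [0, -20, -25], "spin": -0.028}, {"hand": 1, "slide": [0, -10, -14], "spin": -0.02}])

```text
time: 10.4
tool_pos: [0.4353, 0.0829, 0.1756]
tool_rot: [1.511, 1.537, -0.225]
contact_force: [0.4, -0.1, -0.1]
opening: 0.0921
```

```bash
python3 plan.py .4271 .1006 .12 -.1535 15
```

```text
t 10.40 pos [0.4353 0.0829 0.1756] jaw -0.166 q6 0.19 tilt 0.0335 F [ 0.4 -0.1 -0.1] op 0.0921
total D(tool) [ 55.2 -12.9 -16.2] spin -0.012 n 4
xaxis [ 0.0326 -0.0075 -0.9994]
[np.float64(13.8), np.float64(-3.2), np.float64(-4.1)] -0.003
[np.float64(13.8), np.float64(-3.2), np.float64(-4.1)] -0.003
[np.float64(13.8), np.float64(-3.2), np.float64(-4.1)] -0.003
[np.float64(13.8), np.float64(-3.2), np.float64(-4.1)] -0.003
```

Request:
send_rows(motion=[{"hand": 1, "slide": [12, -3.2, -4.1], "spin": 0.0}, {"hand": 1, "slide": [12, -3.2, -4.1], "spin": 0}, {"hand": 1, "slide": [12, -3.2, -4.1], "spin": 0}, {"hand": 1, "slide": [12, -2, -3], "spin": 0}])

```text
time: 10.8
tool_pos: [0.4296, 0.1031, 0.1303]
tool_rot: [1.576, 1.529, -0.156]
contact_force: [-0.2, -0.3, -0.5]
opening: 0.0921
```

```bash
python3 plan.py .4271 .1006 .055 -.1535 15; python3 -c "
from h import *;s=observe();print(s['qpos'].round(4),s['qvel'].round(4),s['joint_efforts'].round(2))"
```

```text
t 10.80 pos [0.4296 0.1031 0.1303] jaw -0.160 q6 0.24 tilt 0.0418 F [-0.2 -0.3 -0.5] op 0.0921
total D(tool) [75.2 -5.2  2.8] spin -0.007 n 6
xaxis [ 0.0413 -0.0065 -0.9991]
[np.float64(12.5), np.float64(-0.9), np.float64(0.5)] -0.001
[np.float64(12.5), np.float64(-0.9), np.float64(0.5)] -0.001
[np.float64(12.5), np.float64(-0.9), np.float64(0.5)] -0.001
[np.float64(12.5), np.float64(-0.9), np.float64(0.5)] -0.001
[np.float64(12.5), np.float64(-0.9), np.float64(0.5)] -0.001
[np.float64(12.5), np.float64(-0.9), np.float64(0.5)] -0.001
[ 0.0684  0.2856  1.9125 -0.0118  0.9028  0.2361] [ 0.0813  0.1725  0.1572 -0.0072 -0.3461  0.087 ] [ -0.21 -36.65 -20.1    0.06   0.31  -0.09]
```

Request:
send_rows(motion=[{"hand": 1, "slide": [0, 0, 0], "spin": 0}, {"hand": 1, "slide": [0, 0, 0], "spin": 0}])

```text
time: 11.0
tool_pos: [0.4295, 0.1034, 0.1304]
tool_rot: [1.568, 1.53, -0.162]
contact_force: [-0.4, -0.0, 0.1]
opening: 0.0918
```

```bash
cat > st.py <<'E'
from h import *
s=observe();q=s["qpos"];print(s["time"],s["tool_pos"].round(4),"q",q.round(4),"sum-pi",(q[1]+q[2]+q[4]-np.pi).round(4),"q4",q[3].round(4))
E
python3 st.py
```

```text
11.0 [0.4295 0.1034 0.1304] q [ 0.0692  0.2862  1.9115 -0.0118  0.9044  0.236 ] sum-pi -0.0395 q4 -0.0118
```

Request:
send_rows(motion=[{"hand": 1, "slide": [-20, 0, 0], "spin": 0}, {"hand": 1, "slide": [-20, 0, 0], "spin": 0}, {"hand": 1, "slide": [0, 0, 0], "spin": 0}, {"hand": 1, "slide": [0, 0, 0], "spin": 0}])

```text
time: 11.4
tool_pos: [0.4294, 0.103, 0.1739]
tool_rot: [1.581, 1.527, -0.15]
contact_force: [0.6, -0.6, -0.1]
opening: 0.0917
```

```bash
python3 st.py
```

```text
11.4 [0.4294 0.103  0.1739] q [ 0.0684  0.224   1.8532 -0.0111  1.0218  0.2346] sum-pi -0.0427 q4 -0.0111
```

Request:
send_rows(motion=[{"hand": 1, "slide": [10, 0, 0], "spin": 0}, {"hand": 1, "slide": [10, 0, 0], "spin": 0}, {"hand": 1, "slide": [10, 0, 0], "spin": 0}, {"hand": 1, "slide": [10, 0, 0], "spin": 0}, {"hand": 1, "slide": [0, 0, 0], "spin": 0}, {"hand": 1, "slide": [0, 0, 0], "spin": 0}])

```text
time: 12.0
tool_pos: [0.4286, 0.1021, 0.1263]
tool_rot: [1.531, 1.535, -0.201]
contact_force: [-0.1, 1.4, -0.2]
opening: 0.092
```

```bash
python3 st.py
```

```text
12.0 [0.4286 0.1021 0.1263] q [ 0.0664  0.2929  1.9157 -0.0121  0.8984  0.2351] sum-pi -0.0346 q4 -0.0121
```

Request:
send_rows(motion=[{"hand": 1, "slide": [-10, 0, 0], "spin": 0}, {"hand": 1, "slide": [-10, 0, 0], "spin": 0}, {"hand": 1, "slide": [-10, 0, 0], "spin": 0}, {"hand": 1, "slide": [-10, 0, 0], "spin": 0}, {"hand": 1, "slide": [0, 0, 0], "spin": 0}, {"hand": 1, "slide": [0, 0, 0], "spin": 0}])

```text
time: 12.6
tool_pos: [0.4283, 0.1025, 0.1723]
tool_rot: [1.565, 1.53, -0.167]
contact_force: [-0.9, 0.1, 0.6]
opening: 0.0922
```

```bash
python3 st.py
```

```text
12.6 [0.4283 0.1025 0.1723] q [ 0.0675  0.2256  1.8561 -0.0111  1.0201  0.2343] sum-pi -0.0397 q4 -0.0111
```

Request:
send_rows(motion=[{"hand": 1, "slide": [10, 0, 0], "spin": 0}, {"hand": 1, "slide": [10, 0, 0], "spin": 0}, {"hand": 1, "slide": [10, 0, 0], "spin": 0}, {"hand": 1, "slide": [10, 0, 0], "spin": 0}, {"hand": 1, "slide": [0, 0, 0], "spin": 0}, {"hand": 1, "slide": [0, 0, 0], "spin": 0}])

```text
time: 13.2
tool_pos: [0.428, 0.102, 0.1264]
tool_rot: [1.531, 1.535, -0.201]
contact_force: [0.7, 0.5, -0.2]
opening: 0.0917
```

```bash
python3 st.py
```

```text
13.2 [0.428  0.102  0.1264] q [ 0.0664  0.2919  1.9169 -0.0121  0.8985  0.235 ] sum-pi -0.0344 q4 -0.0121
```

Request:
send_rows(motion=[{"hand": 1, "slide": [-45, 0, 0], "spin": 0}, {"hand": 1, "slide": [-45, 0, 0], "spin": 0}, {"hand": 1, "slide": [0, 0, 0], "spin": 0}, {"hand": 1, "slide": [0, 0, 0], "spin": 0}])

```text
time: 13.6
tool_pos: [0.4241, 0.1026, 0.218]
tool_rot: [1.497, 1.539, -0.235]
contact_force: [-0.3, 0.8, -0.6]
opening: 0.0918
```

```bash
python3 st.py
```

```text
13.6 [0.4241 0.1026 0.218 ] q [ 0.0683  0.1712  1.785  -0.0104  1.1551  0.2338] sum-pi -0.0303 q4 -0.0104
```

Request:
send_rows(motion=[{"hand": 1, "slide": [10, 0, 0], "spin": 0}, {"hand": 1, "slide": [10, 0, 0], "spin": 0}, {"hand": 1, "slide": [10, 0, 0], "spin": 0}, {"hand": 1, "slide": [10, 0, 0], "spin": 0}, {"hand": 1, "slide": [10, 0, 0], "spin": 0}, {"hand": 1, "slide": [10, 0, 0], "spin": 0}, {"hand": 1, "slide": [10, 0, 0], "spin": 0}, {"hand": 1, "slide": [10, 0, 0], "spin": 0}])

```text
time: 14.4
tool_pos: [0.4197, 0.1013, 0.1223]
tool_rot: [1.123, 1.556, -0.609]
contact_force: [-0.4, -0.3, -0.2]
opening: 0.0922
```

```bash
python3 st.py
```

```text
14.4 [0.4197 0.1013 0.1223] q [ 0.0659  0.296   1.9247 -0.012   0.9091  0.2349] sum-pi -0.0118 q4 -0.012
```

```bash
python3 plan.py .4271 .1006 .055 -.1535 10
```

```text
t 14.40 pos [0.4197 0.1013 0.1223] jaw -0.162 q6 0.23 tilt 0.0151 F [-0.4 -0.3 -0.2] op 0.0922
total D(tool) [67.4  6.5 -1. ] spin -0.008 n 7
xaxis [ 0.0124 -0.0087 -0.9999]
[np.float64(9.6), np.float64(0.9), np.float64(-0.1)] -0.001
[np.float64(9.6), np.float64(0.9), np.float64(-0.1)] -0.001
[np.float64(9.6), np.float64(0.9), np.float64(-0.1)] -0.001
[np.float64(9.6), np.float64(0.9), np.float64(-0.1)] -0.001
[np.float64(9.6), np.float64(0.9), np.float64(-0.1)] -0.001
[np.float64(9.6), np.float64(0.9), np.float64(-0.1)] -0.001
[np.float64(9.6), np.float64(0.9), np.float64(-0.1)] -0.001
```

Request:
send_rows(motion=[{"hand": 1, "slide": [5, 3, 0], "spin": -0.003}, {"hand": 1, "slide": [9, 3, -0.3], "spin": -0.003}, {"hand": 1, "slide": [9, 1, -0.3], "spin": 0}, {"hand": 1, "slide": [9, 0, 0], "spin": 0}, {"hand": 1, "slide": [5, 0, 0], "spin": 0}])

```text
time: 14.9
tool_pos: [0.4247, 0.1, 0.0781]
tool_rot: [0.548, 1.561, -1.178]
contact_force: [0.1, 0.5, -0.7]
opening: 0.0917
```

```bash
python3 plan.py .4271 .1006 .055 -.1535 8
```

```text
t 14.90 pos [0.4247 0.1    0.0781] jaw -0.155 q6 0.23 tilt 0.0099 F [ 0.1  0.5 -0.7] op 0.0917
total D(tool) [23.1  2.1 -1.1] spin -0.002 n 3
xaxis [ 0.0038 -0.0092 -1.    ]
[np.float64(7.7), np.float64(0.7), np.float64(-0.4)] -0.001
[np.float64(7.7), np.float64(0.7), np.float64(-0.4)] -0.001
[np.float64(7.7), np.float64(0.7), np.float64(-0.4)] -0.001
```

Request:
send_rows(motion=[{"hand": 1, "slide": [8, 1.2, -0.5], "spin": 0}, {"hand": 1, "slide": [8, 1, -0.4], "spin": 0}, {"hand": 0.4, "slide": [5, 0.5, -0.3], "spin": 0}, {"hand": 0.1, "slide": [1, 0, 0], "spin": 0}])

```text
time: 15.3
tool_pos: [0.4279, 0.1007, 0.0538]
tool_rot: [0.532, 1.561, -1.194]
contact_force: [-0.9, 0.3, 0.5]
opening: 0.0802
```

```bash
python3 plan.py .4271 .1006 .055 -.1535 8|head -3
```

```text
t 15.30 pos [0.4279 0.1007 0.0538] jaw -0.155 q6 0.23 tilt 0.0099 F [-0.9  0.3  0.5] op 0.0802
total D(tool) [-1.2 -0.7  0.2] spin -0.002 n 1
xaxis [ 0.0036 -0.0092 -1.    ]
```

Request:
send_rows(motion=[{"hand": 0, "slide": [-0.5, -0.5, 0], "spin": 0}, {"hand": 0, "slide": [0, 0, 0], "spin": 0}, {"hand": 0, "slide": [0, 0, 0], "spin": 0}, {"hand": -0.1, "slide": [0, 0, 0], "spin": 0}, {"hand": -1, "slide": [0, 0, 0], "spin": 0}, {"hand": -1, "slide": [0.4, 0, 0], "spin": 0}, {"hand": -1, "slide": [0.4, 0, 0], "spin": 0}], grip_force=20)

```text
time: 16.0
tool_pos: [0.4279, 0.1008, 0.0551]
tool_rot: [0.725, 1.56, -1.001]
contact_force: [-1.6, -0.1, 6.0]
opening: 0.0396
```

```bash
python3 plan.py .4271 .1006 .055 -.1535 8|head -3
```

```text
t 16.00 pos [0.4279 0.1008 0.0551] jaw -0.155 q6 0.23 tilt 0.0108 F [-1.6 -0.1  6. ] op 0.0396
total D(tool) [ 0.1 -0.8  0.4] spin -0.002 n 1
xaxis [ 0.0058 -0.0091 -0.9999]
```

Request:
send_rows(motion=[{"hand": -1, "slide": [-5, 0, 0], "spin": 0}, {"hand": -1, "slide": [-15, 0, 0], "spin": 0}, {"hand": -1, "slide": [-30, 0, 0], "spin": 0}, {"hand": -1, "slide": [-20, 0, 0], "spin": 0}])

```text
time: 16.4
tool_pos: [0.4251, 0.1013, 0.1252]
tool_rot: [-0.034, 1.561, -1.76]
contact_force: [-0.0, 0.0, -1.3]
opening: 0.0401
```

```bash
python3 plan.py .421 .2988 .115 -.063 30
python3 - <<'E'
from h import *
p=vision.read_camera("scene"); cv2.imwrite("pics/s5.png",cv2.resize(p["pixels"][130:300,160:370],None,fx=3.5,fy=3.5,interpolation=cv2.INTER_CUBIC))
E
```

```text
t 16.40 pos [0.4251 0.1013 0.1252] jaw -0.155 q6 0.23 tilt 0.0097 F [-0.   0.  -1.3] op 0.0401
total D(tool) [   8.3  -34.6 -194.6] spin -0.092 n 7
xaxis [-0.0018 -0.0096 -1.    ]
[np.float64(1.2), np.float64(-4.9), np.float64(-27.8)] -0.013
[np.float64(1.2), np.float64(-4.6), np.float64(-27.9)] -0.013
[np.float64(1.2), np.float64(-4.2), np.float64(-27.9)] -0.013
[np.float64(1.2), np.float64(-3.8), np.float64(-28.0)] -0.013
[np.float64(1.2), np.float64(-3.5), np.float64(-28.0)] -0.013
[np.float64(1.2), np.float64(-3.1), np.float64(-28.1)] -0.013
[np.float64(1.2), np.float64(-2.7), np.float64(-28.1)] -0.013
```

View pics/s5.png

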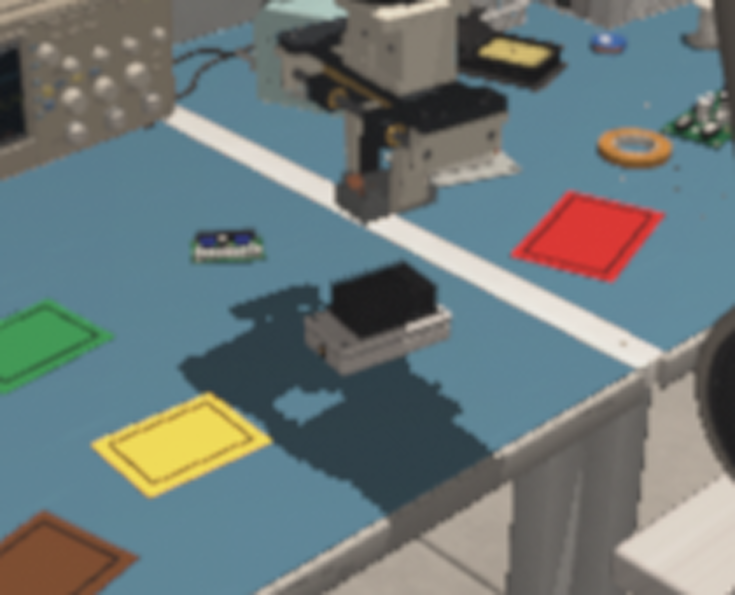

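Carrier is up at (385,200); the heatsink is alone on the box. Going to the yellow mat.

Request:
send_rows(motion=[{"hand": -1, "slide": [1, -4.9, -27.8], "spin": -0.013}, {"hand": -1, "slide": [1, -4.6, -27.9], "spin": -0.013}, {"hand": -1, "slide": [1, -4.2, -27.9], "spin": -0.013}, {"hand": -1, "slide": [1, -3.8, -28], "spin": -0.013}, {"hand": -1, "slide": [1, -3.5, -28], "spin": -0.013}, {"hand": -1, "slide": [1, -3, -22], "spin": -0.013}, {"hand": -1, "slide": [1, -2, -12], "spin": -0.013}])

```text
time: 17.15
tool_pos: [0.4222, 0.2816, 0.1185]
tool_rot: [0.625, 1.56, -1.011]
contact_force: [0.0, -0.2, -0.9]
opening: 0.0401
```

```bash
python3 plan.py .421 .2988 .04 -.063 10
```

```text
t 17.15 pos [0.4222 0.2816 0.1185] jaw -0.065 q6 0.52 tilt 0.0112 F [ 0.  -0.2 -0.9] op 0.0401
total D(tool) [ 78.3  -2.9 -17.8] spin -0.002 n 9
xaxis [ 0.006  -0.0095 -0.9999]
[np.float64(8.7), np.float64(-0.3), np.float64(-2.0)] -0.0
[np.float64(8.7), np.float64(-0.3), np.float64(-2.0)] -0.0
[np.float64(8.7), np.float64(-0.3), np.float64(-2.0)] -0.0
[np.float64(8.7), np.float64(-0.3), np.float64(-2.0)] -0.0
[np.float64(8.7), np.float64(-0.3), np.float64(-2.0)] -0.0
[np.float64(8.7), np.float64(-0.3), np.float64(-2.0)] -0.0
[np.float64(8.7), np.float64(-0.3), np.float64(-2.0)] -0.0
[np.float64(8.7), np.float64(-0.3), np.float64(-2.0)] -0.0
[np.float64(8.7), np.float64(-0.3), np.float64(-2.0)] -0.0
```

Request:
send_rows(motion=[{"hand": -1, "slide": [9, -0.6, -4], "spin": 0}, {"hand": -1, "slide": [10, -0.6, -4], "spin": 0}, {"hand": -1, "slide": [10, -0.5, -4], "spin": 0}, {"hand": -1, "slide": [10, -0.4, -2.5], "spin": 0}, {"hand": -1, "slide": [10, -0.2, -1], "spin": 0}, {"hand": -1, "slide": [10, 0, 0], "spin": 0}, {"hand": -1, "slide": [10, 0, 0], "spin": 0}])

```text
time: 17.85
tool_pos: [0.4209, 0.2952, 0.0426]
tool_rot: [0.436, 1.559, -1.201]
contact_force: [-0.8, 0.4, -1.2]
opening: 0.0401
```

```bash
python3 plan.py .421 .2988 .009 -.063 10
```

```text
t 17.85 pos [0.4209 0.2952 0.0426] jaw -0.067 q6 0.55 tilt 0.0120 F [-0.8  0.4 -1.2] op 0.0401
total D(tool) [33.5 -0.3 -4. ] spin -0.004 n 4
xaxis [ 0.0043 -0.0112 -0.9999]
[np.float64(8.4), np.float64(-0.1), np.float64(-1.0)] -0.001
[np.float64(8.4), np.float64(-0.1), np.float64(-1.0)] -0.001
[np.float64(8.4), np.float64(-0.1), np.float64(-1.0)] -0.001
[np.float64(8.4), np.float64(-0.1), np.float64(-1.0)] -0.001
```

Request:
send_rows(motion=[{"hand": -1, "slide": [8, 0, -1.5], "spin": -0.001}, {"hand": -1, "slide": [8, 0, -1.5], "spin": -0.001}, {"hand": -1, "slide": [7, 0, -1], "spin": -0.001}, {"hand": -1, "slide": [4, 0, -0.5], "spin": 0}, {"hand": -1, "slide": [2, 0, 0], "spin": 0}])

```text
time: 18.35
tool_pos: [0.4211, 0.2991, 0.0097]
tool_rot: [0.288, 1.558, -1.347]
contact_force: [-0.6, -0.1, -2.3]
opening: 0.0398
```

```bash
python3 plan.py .421 .2988 .008 -.063 10
```

```text
t 18.35 pos [0.4211 0.2991 0.0097] jaw -0.064 q6 0.55 tilt 0.0124 F [-0.6 -0.1 -2.3] op 0.0398
total D(tool) [ 1.7 -0.1  0.3] spin -0.001 n 1
xaxis [ 0.0027 -0.0121 -0.9999]
[np.float64(1.7), np.float64(-0.1), np.float64(0.3)] -0.001
```

Request:
send_rows(motion=[{"hand": -1, "slide": [1, 0, 0], "spin": 0}, {"hand": -1, "slide": [1, 0, 0], "spin": 0}])

```text
time: 18.55
tool_pos: [0.4212, 0.2991, 0.0081]
tool_rot: [0.305, 1.558, -1.33]
contact_force: [-4.0, -2.4, 12.7]
opening: 0.0397
```

Contact felt (12.7 N): on the mat. Release, and lift with fast rows.

Request:
send_rows(motion=[{"hand": 0, "slide": [-0.5, 0, 0], "spin": 0}, {"hand": 0.2, "slide": [0, 0, 0], "spin": 0}, {"hand": 0.3, "slide": [0, 0, 0], "spin": 0}, {"hand": 0.5, "slide": [-20, 0, 0], "spin": 0}, {"hand": 0.8, "slide": [-45, 0, 0], "spin": 0}, {"hand": 1, "slide": [-45, 0, 0], "spin": 0}, {"hand": 1, "slide": [-20, 0, 0], "spin": 0}])

```text
time: 19.25
tool_pos: [0.4197, 0.3, 0.141]
tool_rot: [-0.027, 1.557, -1.662]
contact_force: [-0.3, 0.1, 0.2]
opening: 0.0872
```

```bash
python3 plan.py .427 .102 .13 -.17 30
python3 - <<'E'
from h import *
p=vision.read_camera("scene"); cv2.imwrite("pics/s6.png",cv2.resize(p["pixels"][130:330,120:370],None,fx=3,fy=3,interpolation=cv2.INTER_CUBIC))
p=vision.read_camera("top"); cv2.imwrite("pics/t6.png",cv2.resize(p["pixels"][120:260,140:370],None,fx=3.4,fy=3.4,interpolation=cv2.INTER_CUBIC))
E
```

```text
t 19.25 pos [0.4197 0.3    0.141 ] jaw -0.064 q6 0.55 tilt 0.0143 F [-0.3  0.1  0.2] op 0.0872
total D(tool) [ 13.9  20.  197. ] spin 0.106 n 7
xaxis [-0.0013 -0.0142 -0.9999]
[np.float64(2.0), np.float64(2.9), np.float64(28.1)] 0.015
[np.float64(2.0), np.float64(3.3), np.float64(28.1)] 0.015
[np.float64(2.0), np.float64(3.7), np.float64(28.0)] 0.015
[np.float64(2.0), np.float64(4.1), np.float64(28.0)] 0.015
[np.float64(2.0), np.float64(4.5), np.float64(27.9)] 0.015
[np.float64(2.0), np.float64(5.0), np.float64(27.8)] 0.015
[np.float64(2.0), np.float64(5.4), np.float64(27.8)] 0.015
```

View pics/s6.png

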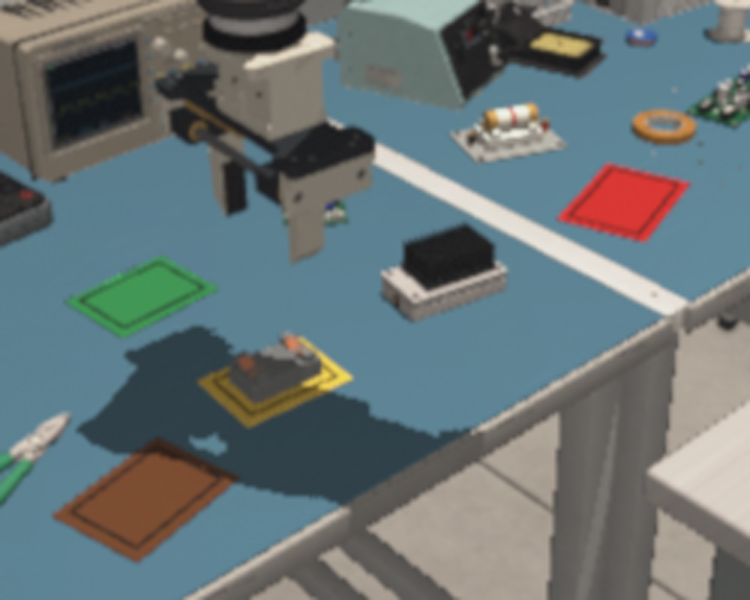

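View pics/t6.png

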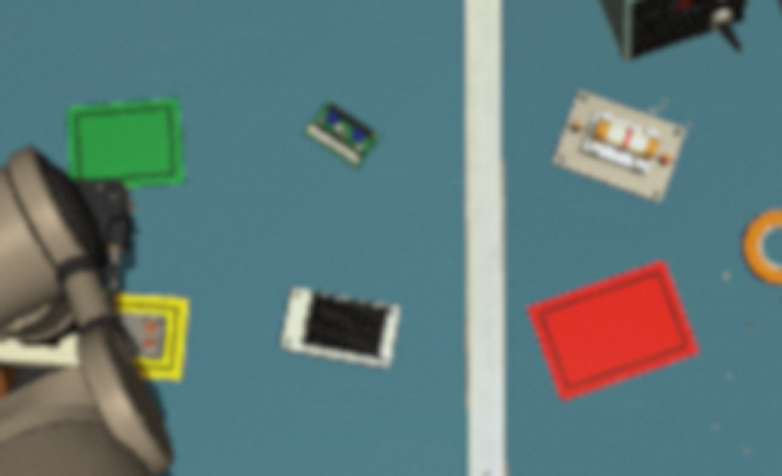

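```bash
python3 - <<'E'
from fit import *
p=vision.read_camera("top")
dark=lambda im: np.clip((110-im.max(-1))/50,0,1)
print("hs",rectfit(p,[.427,.1005],.051,.072,.048,-.16,dark,h=.06))
print("box",rectfit(p,[.4265,.1037],.024,.1,.056,-.17,dist))
im=ortho(p,.051,.36,.5,.03,.17); cv2.imwrite("pics/h7.png",cv2.resize(im,(560,560)))
c=cloud(p); m=(c[...,2]>.042)&(abs(c[...,0]-.427)<.06)&(abs(c[...,1]-.1)<.06); print(rect(c[m]),np.median(c[m][:,2]))
E
```

```text
hs (array([ 0.42625305,  0.09827463, -0.19516955]), np.float64(0.04671978862652468))
box (array([ 0.42578399,  0.10356112, -0.1864374 ]), np.float64(0.024629292317288082))
(array([0.42745188, 0.09892531]), np.float32(0.06614474), np.float32(0.04719004), np.float32(-0.1909596)) 0.05014163030994778
```

View pics/h7.png

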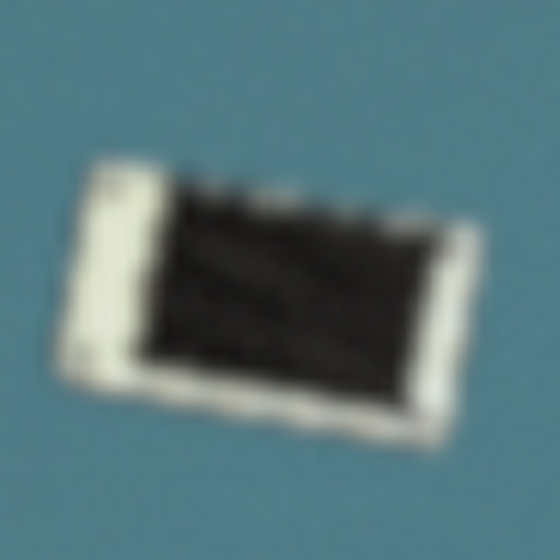

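Request:
send_rows(motion=[{"hand": 1, "slide": [0, 2.9, 28.1], "spin": 0.015}, {"hand": 1, "slide": [0, 3.3, 28.1], "spin": 0.015}, {"hand": 1, "slide": [0, 3.7, 28], "spin": 0.015}, {"hand": 1, "slide": [0, 4.1, 28], "spin": 0.015}, {"hand": 1, "slide": [0, 4.5, 27.9], "spin": 0.015}, {"hand": 1, "slide": [0, 4, 22], "spin": 0.015}, {"hand": 1, "slide": [0, 3, 12], "spin": 0.015}])

```text
time: 20.1
tool_pos: [0.4202, 0.1176, 0.1309]
tool_rot: [-0.646, 1.543, -2.386]
contact_force: [0.8, -0.5, 0.5]
opening: 0.0918
```

```bash
python3 plan.py .4265 .0985 .028 -.193 10
```

```text
t 20.10 pos [0.4202 0.1176 0.1309] jaw -0.169 q6 0.29 tilt 0.0275 F [ 0.8 -0.5  0.5] op 0.0918
total D(tool) [103.1  11.2  15.5] spin 0.024 n 11
xaxis [-0.02   -0.0189 -0.9996]
[np.float64(9.4), np.float64(1.0), np.float64(1.4)] 0.002
[np.float64(9.4), np.float64(1.0), np.float64(1.4)] 0.002
[np.float64(9.4), np.float64(1.0), np.float64(1.4)] 0.002
[np.float64(9.4), np.float64(1.0), np.float64(1.4)] 0.002
[np.float64(9.4), np.float64(1.0), np.float64(1.4)] 0.002
[np.float64(9.4), np.float64(1.0), np.float64(1.4)] 0.002
[np.float64(9.4), np.float64(1.0), np.float64(1.4)] 0.002
[np.float64(9.4), np.float64(1.0), np.float64(1.4)] 0.002
[np.float64(9.4), np.float64(1.0), np.float64(1.4)] 0.002
[np.float64(9.4), np.float64(1.0), np.float64(1.4)] 0.002
[np.float64(9.4), np.float64(1.0), np.float64(1.4)] 0.002
```

Request:
send_rows(motion=[{"hand": 1, "slide": [0, 5, 8], "spin": 0.01}, {"hand": 1, "slide": [0, 5, 5], "spin": 0.01}, {"hand": 1, "slide": [30, 1, 2], "spin": 0.004}, {"hand": 1, "slide": [20, 0, 0], "spin": 0}, {"hand": 1, "slide": [0, 0, 0], "spin": 0}])

```text
time: 20.6
tool_pos: [0.4271, 0.0979, 0.0763]
tool_rot: [-0.717, 1.54, -2.485]
contact_force: [0.0, 1.1, 0.7]
opening: 0.0916
```

```bash
python3 plan.py .4265 .0985 .028 -.193 10|head -3; python3 st.py
```

```text
t 20.60 pos [0.4271 0.0979 0.0763] jaw -0.197 q6 0.28 tilt 0.0311 F [0.  1.1 0.7] op 0.0916
total D(tool) [48.3  0.2 -1.6] spin -0.004 n 5
xaxis [-0.0247 -0.019  -0.9995]
20.6 [0.4271 0.0979 0.0763] q [ 0.0628  0.4     1.9294 -0.0234  0.8381  0.2757] sum-pi 0.0259 q4 -0.0234
```

Request:
send_rows(motion=[{"hand": 1, "slide": [-10, 0, 0], "spin": 0}, {"hand": 1, "slide": [-10, 0, 0], "spin": 0}, {"hand": 1, "slide": [-10, 0, 0], "spin": 0}, {"hand": 1, "slide": [-10, 0, 0], "spin": 0}, {"hand": 1, "slide": [-10, 0, 0], "spin": 0}, {"hand": 1, "slide": [-10, 0, 0], "spin": 0}, {"hand": 1, "slide": [-10, 0, 0], "spin": 0}, {"hand": 1, "slide": [-10, 0, 0], "spin": 0}])

```text
time: 21.4
tool_pos: [0.4323, 0.1017, 0.171]
tool_rot: [-0.409, 1.549, -2.173]
contact_force: [0.8, 0.1, 0.2]
opening: 0.092
```

```bash
python3 st.py
```

```text
21.4 [0.4323 0.1017 0.171 ] q [ 0.0705  0.2634  1.807  -0.0191  1.0847  0.2731] sum-pi 0.0135 q4 -0.0191
```

Request:
send_rows(motion=[{"hand": 1, "slide": [45, 0, 0], "spin": 0}, {"hand": 1, "slide": [40, 0, 0], "spin": 0}, {"hand": 1, "slide": [0, 0, 0], "spin": 0}, {"hand": 1, "slide": [0, 0, 0], "spin": 0}])

```text
time: 21.8
tool_pos: [0.4384, 0.1018, 0.0953]
tool_rot: [0.678, 1.553, -1.085]
contact_force: [-0.1, -0.1, 0.3]
opening: 0.092
```

```bash
python3 st.py;  python3 plan.py .4265 .0985 .028 -.193 10
```

```text
21.8 [0.4384 0.1018 0.0953] q [ 0.0695  0.3702  1.906  -0.0221  0.8582  0.2757] sum-pi -0.0073 q4 -0.0221
t 21.80 pos [0.4384 0.1018 0.0953] jaw -0.192 q6 0.28 tilt 0.0183 F [-0.1 -0.1  0.3] op 0.0920
total D(tool) [ 67.2 -11.8   4.5] spin 0.001 n 7
xaxis [ 0.0085 -0.0161 -0.9998]
[np.float64(9.6), np.float64(-1.7), np.float64(0.6)] 0.0
[np.float64(9.6), np.float64(-1.7), np.float64(0.6)] 0.0
[np.float64(9.6), np.float64(-1.7), np.float64(0.6)] 0.0
[np.float64(9.6), np.float64(-1.7), np.float64(0.6)] 0.0
[np.float64(9.6), np.float64(-1.7), np.float64(0.6)] 0.0
[np.float64(9.6), np.float64(-1.7), np.float64(0.6)] 0.0
[np.float64(9.6), np.float64(-1.7), np.float64(0.6)] 0.0
```

Request:
send_rows(motion=[{"hand": 1, "slide": [5, -5, 2], "spin": 0}, {"hand": 1, "slide": [8, -4, 2], "spin": 0}, {"hand": 1, "slide": [9, -2, 0.5], "spin": 0}, {"hand": 1, "slide": [9, -0.5, 0], "spin": 0}, {"hand": 1, "slide": [8, 0, 0], "spin": 0}])

```text
time: 22.3
tool_pos: [0.4294, 0.0993, 0.0599]
tool_rot: [1.105, 1.546, -0.657]
contact_force: [-0.2, 0.5, -0.4]
opening: 0.0919
```

```bash
python3 plan.py .4265 .0985 .028 -.193 10
```

```text
t 22.30 pos [0.4294 0.0993 0.0599] jaw -0.191 q6 0.27 tilt 0.0251 F [-0.2  0.5 -0.4] op 0.0919
total D(tool) [31.8 -3.4  0.9] spin 0.002 n 4
xaxis [ 0.0199 -0.0154 -0.9997]
[np.float64(8.0), np.float64(-0.8), np.float64(0.2)] 0.0
[np.float64(8.0), np.float64(-0.8), np.float64(0.2)] 0.0
[np.float64(8.0), np.float64(-0.8), np.float64(0.2)] 0.0
[np.float64(8.0), np.float64(-0.8), np.float64(0.2)] 0.0
```

Request:
send_rows(motion=[{"hand": 1, "slide": [8, -1.5, 0.4], "spin": 0}, {"hand": 1, "slide": [8, -1, 0.3], "spin": 0}, {"hand": 1, "slide": [8, -0.5, 0], "spin": 0}, {"hand": 0.5, "slide": [5, -0.2, 0], "spin": 0}, {"hand": 0.2, "slide": [1, 0, 0], "spin": 0}])

```text
time: 22.8
tool_pos: [0.4256, 0.0985, 0.0254]
tool_rot: [1.003, 1.548, -0.759]
contact_force: [0.7, 0.3, -0.2]
opening: 0.0799
```

```bash
python3 plan.py .4265 .0985 .028 -.193 10|head -3
```

```text
t 22.80 pos [0.4256 0.0985 0.0254] jaw -0.191 q6 0.28 tilt 0.0226 F [ 0.7  0.3 -0.2] op 0.0799
total D(tool) [-2.6  0.9 -0.1] spin 0.002 n 1
xaxis [ 0.0164 -0.0156 -0.9997]
```

Request:
send_rows(motion=[{"hand": 0.3, "slide": [-2, 0.9, 0], "spin": 0}, {"hand": 0.2, "slide": [-1, 0, 0], "spin": 0}, {"hand": 0.1, "slide": [0, 0, 0], "spin": 0}, {"hand": 0.05, "slide": [0, 0, 0], "spin": 0}, {"hand": -1, "slide": [0, 0, 0], "spin": 0}, {"hand": -1, "slide": [0.3, 0, 0], "spin": 0}], grip_force=20)

```text
time: 23.4
tool_pos: [0.4274, 0.0985, 0.0292]
tool_rot: [1.062, 1.547, -0.7]
contact_force: [-1.5, 0.5, 4.4]
opening: 0.0478
```

```bash
python3 plan.py .4265 .0985 .028 -.193 10|head -3
```

```text
t 23.40 pos [0.4274 0.0985 0.0292] jaw -0.191 q6 0.28 tilt 0.0240 F [-1.5  0.5  4.4] op 0.0478
total D(tool) [ 1.2 -0.9  0.1] spin 0.002 n 1
xaxis [ 0.0184 -0.0155 -0.9997]
```

Request:
send_rows(motion=[{"hand": -1, "slide": [-8, 0, 0], "spin": 0}, {"hand": -1, "slide": [-25, 0, 0], "spin": 0}, {"hand": -1, "slide": [-40, 0, 0], "spin": 0}, {"hand": -1, "slide": [-15, 0, 0], "spin": 0}])

```text
time: 23.8
tool_pos: [0.4236, 0.0997, 0.119]
tool_rot: [0.81, 1.551, -0.953]
contact_force: [0.1, 0.5, -2.3]
opening: 0.0478
```

```bash
python3 plan.py .6022 .3096 .12 .0895 32
```

```text
t 23.80 pos [0.4236 0.0997 0.119 ] jaw -0.192 q6 0.27 tilt 0.0194 F [ 0.1  0.5 -2.3] op 0.0478
total D(tool) [  -2.3  135.4 -240.1] spin -0.281 n 9
xaxis [ 0.0112 -0.0158 -0.9998]
[np.float64(-0.3), np.float64(15.0), np.float64(-26.7)] -0.031
[np.float64(-0.3), np.float64(15.9), np.float64(-26.2)] -0.031
[np.float64(-0.3), np.float64(16.7), np.float64(-25.7)] -0.031
[np.float64(-0.3), np.float64(17.5), np.float64(-25.1)] -0.031
[np.float64(-0.3), np.float64(18.3), np.float64(-24.6)] -0.031
[np.float64(-0.3), np.float64(19.0), np.float64(-24.0)] -0.031
[np.float64(-0.3), np.float64(19.8), np.float64(-23.4)] -0.031
[np.float64(-0.3), np.float64(20.5), np.float64(-22.8)] -0.031
[np.float64(-0.3), np.float64(21.2), np.float64(-22.1)] -0.031
```

Request:
send_rows(motion=[{"hand": -1, "slide": [-0.3, 15, -26.7], "spin": -0.031}, {"hand": -1, "slide": [-0.3, 15.9, -26.2], "spin": -0.031}, {"hand": -1, "slide": [-0.3, 16.7, -25.7], "spin": -0.031}, {"hand": -1, "slide": [-0.3, 17.5, -25.1], "spin": -0.031}, {"hand": -1, "slide": [-0.3, 18.3, -24.6], "spin": -0.031}, {"hand": -1, "slide": [-0.3, 19, -24], "spin": -0.031}, {"hand": -1, "slide": [0, 17, -20], "spin": -0.031}, {"hand": -1, "slide": [0, 12, -13], "spin": -0.03}])

```text
time: 24.6
tool_pos: [0.575, 0.2787, 0.128]
tool_rot: [0.765, 1.548, -0.744]
contact_force: [-0.0, 0.6, -0.4]
opening: 0.0479
```

```bash
python3 plan.py .6022 .3096 .06 .0895 12
```

```text
t 24.60 pos [0.575  0.2787 0.128 ] jaw 0.063 q6 0.29 tilt 0.0227 F [-0.   0.6 -0.4] op 0.0479
total D(tool) [ 68.   28.  -30.3] spin -0.027 n 7
xaxis [ 0.0167 -0.0153 -0.9997]
[np.float64(9.7), np.float64(4.0), np.float64(-4.3)] -0.004
[np.float64(9.7), np.float64(4.0), np.float64(-4.3)] -0.004
[np.float64(9.7), np.float64(4.0), np.float64(-4.3)] -0.004
[np.float64(9.7), np.float64(4.1), np.float64(-4.3)] -0.004
[np.float64(9.7), np.float64(4.1), np.float64(-4.3)] -0.004
[np.float64(9.7), np.float64(4.1), np.float64(-4.2)] -0.004
[np.float64(9.7), np.float64(4.1), np.float64(-4.2)] -0.004
```

Request:
send_rows(motion=[{"hand": -1, "slide": [5, 8, -8], "spin": -0.008}, {"hand": -1, "slide": [8, 8, -8], "spin": -0.008}, {"hand": -1, "slide": [9, 6, -7], "spin": -0.006}, {"hand": -1, "slide": [9, 3, -3], "spin": -0.003}, {"hand": -1, "slide": [9, 1, -1], "spin": 0}, {"hand": -1, "slide": [9, 0, 0], "spin": 0}])

```text
time: 25.2
tool_pos: [0.6011, 0.3101, 0.0781]
tool_rot: [0.78, 1.548, -0.7]
contact_force: [0.3, 0.0, -1.0]
opening: 0.0478
```

```bash
python3 plan.py .6022 .3096 .03 .0895 8
```

```text
t 25.20 pos [0.6011 0.3101 0.0781] jaw 0.091 q6 0.29 tilt 0.0229 F [ 0.3  0.  -1. ] op 0.0478
total D(tool) [48.1  0.3 -0.2] spin 0.002 n 7
xaxis [ 0.0175 -0.0147 -0.9997]
[np.float64(6.9), np.float64(0.0), np.float64(-0.0)] 0.0
[np.float64(6.9), np.float64(0.0), np.float64(-0.0)] 0.0
[np.float64(6.9), np.float64(0.0), np.float64(-0.0)] 0.0
[np.float64(6.9), np.float64(0.0), np.float64(-0.0)] 0.0
[np.float64(6.9), np.float64(0.0), np.float64(-0.0)] 0.0
[np.float64(6.9), np.float64(0.0), np.float64(-0.0)] 0.0
[np.float64(6.9), np.float64(0.0), np.float64(-0.0)] 0.0
```

Request:
send_rows(motion=[{"hand": -1, "slide": [10, 0, 0], "spin": 0}, {"hand": -1, "slide": [12, 0, 0], "spin": 0}, {"hand": -1, "slide": [12, 0, 0], "spin": 0}, {"hand": -1, "slide": [10, 0, 0], "spin": 0}, {"hand": -1, "slide": [5, 0, 0], "spin": 0}])

```text
time: 25.7
tool_pos: [0.6006, 0.3076, 0.0236]
tool_rot: [0.637, 1.549, -0.844]
contact_force: [-1.0, -0.1, -1.1]
opening: 0.0482
```

```bash
python3 plan.py .6022 .3096 .0095 .0895 8
```

```text
t 25.70 pos [0.6006 0.3076 0.0236] jaw 0.090 q6 0.29 tilt 0.0217 F [-1.  -0.1 -1.1] op 0.0482
total D(tool) [14.1  1.6 -2.1] spin 0.001 n 2
xaxis [ 0.0144 -0.0162 -0.9998]
[np.float64(7.0), np.float64(0.8), np.float64(-1.0)] 0.0
[np.float64(7.0), np.float64(0.8), np.float64(-1.0)] 0.0
```

Request:
send_rows(motion=[{"hand": -1, "slide": [5, 0.8, -1], "spin": 0}, {"hand": -1, "slide": [5, 0.5, -0.7], "spin": 0}, {"hand": -1, "slide": [2, 0.2, -0.2], "spin": 0}, {"hand": -1, "slide": [1, 0, 0], "spin": 0}])

```text
time: 26.1
tool_pos: [0.6023, 0.3095, 0.0092]
tool_rot: [0.629, 1.549, -0.852]
contact_force: [-3.2, -1.9, 7.5]
opening: 0.0482
```

```bash
python3 plan.py .6022 .3096 .0095 .0895 8
```

```text
t 26.10 pos [0.6023 0.3095 0.0092] jaw 0.090 q6 0.29 tilt 0.0217 F [-3.2 -1.9  7.5] op 0.0482
total D(tool) [-0.3 -0.1 -0.1] spin 0.001 n 1
xaxis [ 0.0143 -0.0163 -0.9998]
[np.float64(-0.3), np.float64(-0.1), np.float64(-0.1)] 0.001
```

Request:
send_rows(motion=[{"hand": 0.2, "slide": [0, 0, 0], "spin": 0}, {"hand": 0.3, "slide": [0, 0, 0], "spin": 0}, {"hand": 0.4, "slide": [0, 0, 0], "spin": 0}, {"hand": 0.5, "slide": [-20, 0, 0], "spin": 0}, {"hand": 0.8, "slide": [-45, 0, 0], "spin": 0}, {"hand": 1, "slide": [-45, 0, 0], "spin": 0}, {"hand": 1, "slide": [-10, 0, 0], "spin": 0}])

```text
time: 26.8
tool_pos: [0.6001, 0.3114, 0.1323]
tool_rot: [0.537, 1.55, -0.944]
contact_force: [-0.3, 0.5, 0.8]
opening: 0.0882
```

```bash
python3 plan.py .4262 .1036 .12 -.186 30
python3 - <<'E'
from fit import *
p=vision.read_camera("scene"); cv2.imwrite("pics/s8.png",cv2.resize(p["pixels"][130:330,120:370],None,fx=3,fy=3,interpolation=cv2.INTER_CUBIC))
p=vision.read_camera("top"); cv2.imwrite("pics/t8.png",cv2.resize(p["pixels"][120:260,140:370],None,fx=3.4,fy=3.4,interpolation=cv2.INTER_CUBIC))
print("box",rectfit(p,[.4262,.1037],.024,.1,.056,-.186,dist))
E
```

```text
t 26.80 pos [0.6001 0.3114 0.1323] jaw 0.090 q6 0.29 tilt 0.0210 F [-0.3  0.5  0.8] op 0.0882
total D(tool) [  13.7 -192.   191.1] spin 0.276 n 10
xaxis [ 0.0123 -0.017  -0.9998]
[np.float64(1.4), np.float64(-19.2), np.float64(19.1)] 0.028
[np.float64(1.4), np.float64(-18.7), np.float64(19.6)] 0.028
[np.float64(1.4), np.float64(-18.1), np.float64(20.1)] 0.028
[np.float64(1.4), np.float64(-17.6), np.float64(20.6)] 0.028
[np.float64(1.4), np.float64(-17.0), np.float64(21.1)] 0.028
[np.float64(1.4), np.float64(-16.4), np.float64(21.6)] 0.028
[np.float64(1.4), np.float64(-15.8), np.float64(22.0)] 0.028
[np.float64(1.4), np.float64(-15.2), np.float64(22.4)] 0.028
[np.float64(1.4), np.float64(-14.5), np.float64(22.8)] 0.028
[np.float64(1.4), np.float64(-13.9), np.float64(23.2)] 0.028
box (array([ 0.42720389,  0.10328572, -0.17726997]), np.float64(0.03636133360479018))
```

View pics/s8.png

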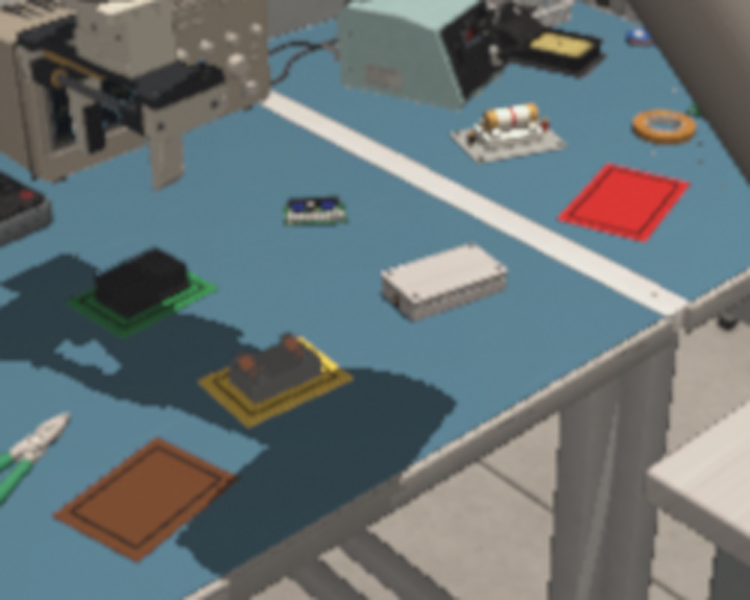

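View pics/t8.png

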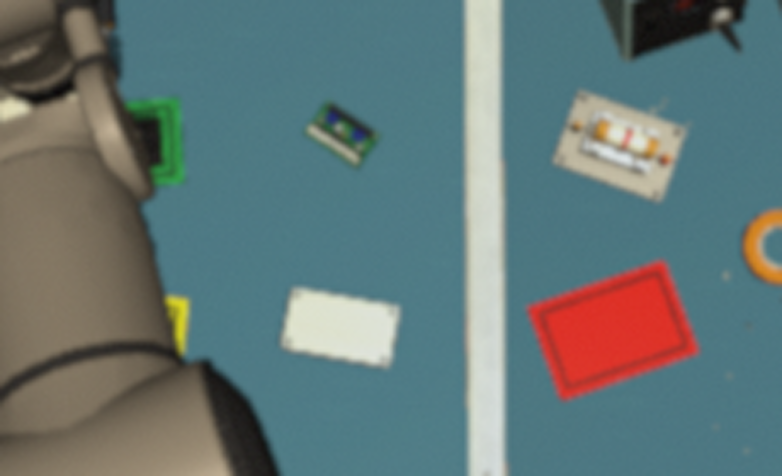

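Request:
send_rows(motion=[{"hand": 1, "slide": [0, -21, 21], "spin": 0.028}, {"hand": 1, "slide": [0, -20.5, 21.5], "spin": 0.028}, {"hand": 1, "slide": [0, -20, 22], "spin": 0.028}, {"hand": 1, "slide": [0, -19.4, 22.6], "spin": 0.028}, {"hand": 1, "slide": [0, -18.7, 23], "spin": 0.028}, {"hand": 1, "slide": [0, -18, 23.6], "spin": 0.028}, {"hand": 1, "slide": [0, -14, 20], "spin": 0.028}, {"hand": 1, "slide": [0, -9, 14], "spin": 0.028}])

```text
time: 27.7
tool_pos: [0.4439, 0.1365, 0.1166]
tool_rot: [-0.401, 1.543, -2.111]
contact_force: [0.4, 0.1, 1.1]
opening: 0.0917
```

```bash
python3 plan.py .4268 .1034 .08 -.18 12
```

```text
t 27.70 pos [0.4439 0.1365 0.1166] jaw -0.140 q6 0.30 tilt 0.0279 F [0.4 0.1 1.1] op 0.0917
total D(tool) [ 37.6 -11.9  34.2] spin 0.04 n 5
xaxis [-0.0144 -0.0239 -0.9996]
[np.float64(7.5), np.float64(-2.4), np.float64(6.8)] 0.008
[np.float64(7.5), np.float64(-2.3), np.float64(6.9)] 0.008
[np.float64(7.5), np.float64(-2.3), np.float64(6.9)] 0.008
[np.float64(7.5), np.float64(-2.2), np.float64(6.9)] 0.008
[np.float64(7.5), np.float64(-2.2), np.float64(6.9)] 0.008
```

Request:
send_rows(motion=[{"hand": 1, "slide": [0, -5, 12], "spin": 0.014}, {"hand": 1, "slide": [0, -5, 12], "spin": 0.014}, {"hand": 1, "slide": [5, -3, 8], "spin": 0.01}, {"hand": 1, "slide": [25, 0, 0], "spin": 0}, {"hand": 1, "slide": [20, 0, 0], "spin": 0}, {"hand": 1, "slide": [0, 0, 0], "spin": 0}])

```text
time: 28.3
tool_pos: [0.4186, 0.1017, 0.0607]
tool_rot: [-0.595, 1.536, -2.35]
contact_force: [-0.2, 0.0, -0.7]
opening: 0.0918
```

```bash
python3 plan.py .4268 .1034 .005 -.18 12
```

```text
t 28.30 pos [0.4186 0.1017 0.0607] jaw -0.184 q6 0.28 tilt 0.0350 F [-0.2  0.  -0.7] op 0.0918
total D(tool) [55.4  8.8 -4.8] spin -0.004 n 5
xaxis [-0.0246 -0.0249 -0.9994]
[np.float64(11.1), np.float64(1.8), np.float64(-1.0)] -0.001
[np.float64(11.1), np.float64(1.8), np.float64(-1.0)] -0.001
[np.float64(11.1), np.float64(1.8), np.float64(-1.0)] -0.001
[np.float64(11.1), np.float64(1.8), np.float64(-1.0)] -0.001
[np.float64(11.1), np.float64(1.8), np.float64(-1.0)] -0.001
```

Correct the tilt with a slow rise and a fast drop, as before.

Request:
send_rows(motion=[{"hand": 1, "slide": [-10, 1, 0], "spin": 0}, {"hand": 1, "slide": [-10, 1, 0], "spin": 0}, {"hand": 1, "slide": [-10, 1, 0], "spin": 0}, {"hand": 1, "slide": [-10, 1, 0], "spin": 0}, {"hand": 1, "slide": [-10, 1, 0], "spin": 0}, {"hand": 1, "slide": [-10, 0, 0], "spin": 0}, {"hand": 1, "slide": [-10, 0, 0], "spin": 0}, {"hand": 1, "slide": [-10, 0, 0], "spin": 0}])

```text
time: 29.1
tool_pos: [0.4284, 0.1036, 0.1521]
tool_rot: [-0.464, 1.541, -2.217]
contact_force: [-0.3, 0.3, -0.1]
opening: 0.092
```

Request:
send_rows(motion=[{"hand": 1, "slide": [45, 0, 0], "spin": 0}, {"hand": 1, "slide": [40, 0, 0], "spin": 0}, {"hand": 1, "slide": [0, 0, 0], "spin": 0}, {"hand": 1, "slide": [0, 0, 0], "spin": 0}])

```text
time: 29.5
tool_pos: [0.4336, 0.1026, 0.0746]
tool_rot: [0.143, 1.548, -1.609]
contact_force: [0.1, -0.6, 0.1]
opening: 0.0916
```

```bash
python3 plan.py .4268 .1034 .005 -.18 12; python3 st.py
```

```text
t 29.50 pos [0.4336 0.1026 0.0746] jaw -0.181 q6 0.28 tilt 0.0225 F [ 0.1 -0.6  0.1] op 0.0916
total D(tool) [69.6 -7.  -1.1] spin -0.001 n 6
xaxis [-9.000e-04 -2.250e-02 -9.997e-01]
[np.float64(11.6), np.float64(-1.2), np.float64(-0.2)] -0.0
[np.float64(11.6), np.float64(-1.2), np.float64(-0.2)] -0.0
[np.float64(11.6), np.float64(-1.2), np.float64(-0.2)] -0.0
[np.float64(11.6), np.float64(-1.2), np.float64(-0.2)] -0.0
[np.float64(11.6), np.float64(-1.2), np.float64(-0.2)] -0.0
[np.float64(11.6), np.float64(-1.2), np.float64(-0.2)] -0.0
29.5 [0.4336 0.1026 0.0746] q [ 0.0763  0.4034  1.9302 -0.0309  0.8108  0.2787] sum-pi 0.0028 q4 -0.0309
```

Request:
send_rows(motion=[{"hand": 1, "slide": [8, -3, -0.5], "spin": 0}, {"hand": 1, "slide": [12, -2.5, -0.5], "spin": 0}, {"hand": 1, "slide": [12, -1, 0], "spin": 0}, {"hand": 1, "slide": [11, 0, 0], "spin": 0}, {"hand": 1, "slide": [8, 0, 0], "spin": 0}])

```text
time: 30.0
tool_pos: [0.433, 0.1048, 0.0295]
tool_rot: [0.791, 1.545, -0.961]
contact_force: [-0.5, 0.2, 0.5]
opening: 0.0918
```

```bash
python3 plan.py .4268 .1034 .006 -.18 8
```

```text
t 30.00 pos [0.433  0.1048 0.0295] jaw -0.181 q6 0.29 tilt 0.0258 F [-0.5  0.2  0.5] op 0.0918
total D(tool) [23.4 -6.2  2. ] spin -0.001 n 4
xaxis [ 0.0148 -0.0212 -0.9997]
[np.float64(5.9), np.float64(-1.6), np.float64(0.5)] -0.0
[np.float64(5.9), np.float64(-1.6), np.float64(0.5)] -0.0
[np.float64(5.9), np.float64(-1.6), np.float64(0.5)] -0.0
[np.float64(5.9), np.float64(-1.6), np.float64(0.5)] -0.0
```

Request:
send_rows(motion=[{"hand": 1, "slide": [4, -4, 1.3], "spin": 0}, {"hand": 1, "slide": [5, -3, 1], "spin": 0}, {"hand": 1, "slide": [6, -1, 0], "spin": 0}, {"hand": 0.7, "slide": [4, 0, 0], "spin": 0}, {"hand": 0.5, "slide": [1, 0, 0], "spin": 0}])

```text
time: 30.5
tool_pos: [0.4246, 0.1034, 0.0082]
tool_rot: [0.806, 1.545, -0.945]
contact_force: [-0.8, -0.3, -0.5]
opening: 0.0803
```

```bash
python3 plan.py .4268 .1034 .006 -.18 8|head -3
```

```text
t 30.50 pos [0.4246 0.1034 0.0082] jaw -0.181 q6 0.29 tilt 0.0261 F [-0.8 -0.3 -0.5] op 0.0803
total D(tool) [ 2.2  2.1 -0.4] spin -0.001 n 1
xaxis [ 0.0153 -0.0211 -0.9997]
```

Request:
send_rows(motion=[{"hand": 0.4, "slide": [1.5, 2, 0], "spin": 0}, {"hand": 0.3, "slide": [0.5, 0, 0], "spin": 0}, {"hand": 0.25, "slide": [0.2, 0, 0], "spin": 0}, {"hand": -1, "slide": [0.2, 0, 0], "spin": 0}, {"hand": -1, "slide": [0.2, 0, 0], "spin": 0}, {"hand": -1, "slide": [0, 0, 0], "spin": 0}], grip_force=25)

```text
time: 31.1
tool_pos: [0.4275, 0.103, 0.0059]
tool_rot: [0.841, 1.544, -0.911]
contact_force: [0.2, -0.3, -2.2]
opening: 0.0557
```

```bash
python3 plan.py .4268 .1034 .006 -.18 8|head -3
```

```text
t 31.10 pos [0.4275 0.103  0.0059] jaw -0.181 q6 0.29 tilt 0.0267 F [ 0.2 -0.3 -2.2] op 0.0557
total D(tool) [-0.1 -0.7 -0.2] spin -0.001 n 1
xaxis [ 0.0164 -0.0211 -0.9996]
```

Request:
send_rows(motion=[{"hand": -1, "slide": [-8, 0, 0], "spin": 0}, {"hand": -1, "slide": [-25, 0, 0], "spin": 0}, {"hand": -1, "slide": [-35, 0, 0], "spin": 0}, {"hand": -1, "slide": [-10, 0, 0], "spin": 0}])

```text
time: 31.5
tool_pos: [0.4241, 0.1046, 0.0855]
tool_rot: [0.612, 1.547, -1.14]
contact_force: [0.6, -0.1, -1.6]
opening: 0.0556
```

```bash
python3 plan.py .4274 -.1479 .09 .335 30
```

```text
t 31.50 pos [0.4241 0.1046 0.0855] jaw -0.181 q6 0.28 tilt 0.0236 F [ 0.6 -0.1 -1.6] op 0.0556
total D(tool) [  1.   48.7 247.8] spin -0.516 n 9
xaxis [ 0.0098 -0.0214 -0.9997]
[np.float64(0.1), np.float64(5.4), np.float64(27.5)] -0.057
[np.float64(0.1), np.float64(3.8), np.float64(27.8)] -0.057
[np.float64(0.1), np.float64(2.2), np.float64(28.0)] -0.057
[np.float64(0.1), np.float64(0.6), np.float64(28.1)] -0.057
[np.float64(0.1), np.float64(-1.0), np.float64(28.0)] -0.057
[np.float64(0.1), np.float64(-2.6), np.float64(27.9)] -0.057
[np.float64(0.1), np.float64(-4.2), np.float64(27.7)] -0.057
[np.float64(0.1), np.float64(-5.8), np.float64(27.5)] -0.057
[np.float64(0.1), np.float64(-7.3), np.float64(27.1)] -0.057
```

Request:
send_rows(motion=[{"hand": -1, "slide": [0, 5.4, 27.5], "spin": -0.057}, {"hand": -1, "slide": [0, 3.8, 27.8], "spin": -0.057}, {"hand": -1, "slide": [0, 2.2, 28], "spin": -0.057}, {"hand": -1, "slide": [0, 0.6, 28.1], "spin": -0.057}, {"hand": -1, "slide": [0, -1, 28], "spin": -0.057}, {"hand": -1, "slide": [0, -2.6, 27.9], "spin": -0.057}, {"hand": -1, "slide": [0, -4, 22], "spin": -0.057}, {"hand": -1, "slide": [0, -4, 14], "spin": -0.057}])

```text
time: 32.3
tool_pos: [0.4271, -0.1058, 0.0961]
tool_rot: [0.402, 1.543, -0.87]
contact_force: [-0.2, 0.3, -1.5]
opening: 0.0559
```

```bash
python3 plan.py .4274 -.1479 .05 .335 12
```

```text
t 32.30 pos [ 0.4271 -0.1058  0.0961] jaw 0.298 q6 -0.70 tilt 0.0277 F [-0.2  0.3 -1.5] op 0.0559
total D(tool) [ 47.  -12.6  39.2] spin -0.037 n 6
xaxis [ 0.0179 -0.0212 -0.9996]
[np.float64(7.8), np.float64(-2.1), np.float64(6.5)] -0.006
[np.float64(7.8), np.float64(-2.1), np.float64(6.5)] -0.006
[np.float64(7.8), np.float64(-2.2), np.float64(6.5)] -0.006
[np.float64(7.8), np.float64(-2.2), np.float64(6.5)] -0.006
[np.float64(7.8), np.float64(-2.3), np.float64(6.5)] -0.006
[np.float64(7.8), np.float64(-2.3), np.float64(6.5)] -0.006
```

Request:
send_rows(motion=[{"hand": -1, "slide": [4, -3.5, 11], "spin": -0.01}, {"hand": -1, "slide": [7, -3.5, 11], "spin": -0.01}, {"hand": -1, "slide": [8, -2.5, 8], "spin": -0.01}, {"hand": -1, "slide": [8, -1.5, 4], "spin": -0.005}, {"hand": -1, "slide": [8, -0.5, 1], "spin": 0}, {"hand": -1, "slide": [6, 0, 0], "spin": 0}])

```text
time: 32.9
tool_pos: [0.4274, -0.1468, 0.0559]
tool_rot: [0.403, 1.541, -0.835]
contact_force: [-0.2, -0.3, -1.3]
opening: 0.0558
```

```bash
python3 plan.py .4274 -.1479 .011 .335 8
```

```text
t 32.90 pos [ 0.4274 -0.1468  0.0559] jaw 0.333 q6 -0.82 tilt 0.0298 F [-0.2 -0.3 -1.3] op 0.0558
total D(tool) [44.9 -0.9 -0.2] spin -0.002 n 6
xaxis [ 0.02   -0.0221 -0.9996]
[np.float64(7.5), np.float64(-0.1), np.float64(-0.0)] -0.0
[np.float64(7.5), np.float64(-0.1), np.float64(-0.0)] -0.0
[np.float64(7.5), np.float64(-0.1), np.float64(-0.0)] -0.0
[np.float64(7.5), np.float64(-0.1), np.float64(-0.0)] -0.0
[np.float64(7.5), np.float64(-0.1), np.float64(-0.0)] -0.0
[np.float64(7.5), np.float64(-0.1), np.float64(-0.0)] -0.0
```

Request:
send_rows(motion=[{"hand": -1, "slide": [9, -0.3, 0], "spin": 0}, {"hand": -1, "slide": [10, -0.3, 0], "spin": 0}, {"hand": -1, "slide": [9, 0, 0], "spin": 0}, {"hand": -1, "slide": [5, 0, 0], "spin": 0}])

```text
time: 33.3
tool_pos: [0.4271, -0.1463, 0.0195]
tool_rot: [0.388, 1.543, -0.849]
contact_force: [0.0, 0.1, -0.9]
opening: 0.0559
```

```bash
python3 plan.py .4274 -.1479 .0105 .335 6
```

```text
t 33.30 pos [ 0.4271 -0.1463  0.0195] jaw 0.335 q6 -0.81 tilt 0.0280 F [ 0.   0.1 -0.9] op 0.0559
total D(tool) [ 9.  -0.3  1.4] spin -0.0 n 2
xaxis [ 0.0185 -0.021  -0.9996]
[np.float64(4.5), np.float64(-0.2), np.float64(0.7)] -0.0
[np.float64(4.5), np.float64(-0.2), np.float64(0.7)] -0.0
```

Request:
send_rows(motion=[{"hand": -1, "slide": [4, -0.2, 1], "spin": 0}, {"hand": -1, "slide": [3, -0.1, 0.7], "spin": 0}, {"hand": -1, "slide": [1.5, 0, 0], "spin": 0}, {"hand": -1, "slide": [0.5, 0, 0], "spin": 0}])

```text
time: 33.7
tool_pos: [0.4274, -0.1481, 0.0098]
tool_rot: [0.37, 1.544, -0.865]
contact_force: [-2.9, 2.4, 10.6]
opening: 0.0559
```

```bash
python3 plan.py .4274 -.1479 .0100 .335 6|head -3
```

```text
t 33.70 pos [ 0.4274 -0.1481  0.0098] jaw 0.335 q6 -0.82 tilt 0.0271 F [-2.9  2.4 10.6] op 0.0559
total D(tool) [-0.2  0.1 -0.2] spin 0.0 n 1
xaxis [ 0.0176 -0.0206 -0.9996]
```

Down on the mat. Release, rise and move the arm away to the right for a clear view.

Request:
send_rows(motion=[{"hand": 0.4, "slide": [0, 0, 0], "spin": 0}, {"hand": 0.5, "slide": [0, 0, 0], "spin": 0}, {"hand": 0.5, "slide": [0, 0, 0], "spin": 0}, {"hand": 0.6, "slide": [-15, 0, 0], "spin": 0}, {"hand": 0.8, "slide": [-40, 0, 0], "spin": 0}, {"hand": 1, "slide": [-45, 0, 0], "spin": 0}, {"hand": 1, "slide": [-45, 0, 0], "spin": 0}, {"hand": 1, "slide": [-25, 0, 0], "spin": 0}])

```text
time: 34.5
tool_pos: [0.4231, -0.1442, 0.1836]
tool_rot: [0.291, 1.548, -0.945]
contact_force: [-0.2, -0.6, -0.2]
opening: 0.0914
```

```bash
python3 plan.py .25 -.43 .22 .335 40
```

```text
t 34.50 pos [ 0.4231 -0.1442  0.1836] jaw 0.334 q6 -0.82 tilt 0.0224 F [-0.2 -0.6 -0.2] op 0.0914
total D(tool) [ -33.5 -257.1  213.9] spin -0.001 n 9
xaxis [ 0.0131 -0.0181 -0.9997]
[np.float64(-3.7), np.float64(-28.6), np.float64(23.8)] -0.0
[np.float64(-3.7), np.float64(-28.6), np.float64(23.8)] -0.0
[np.float64(-3.7), np.float64(-28.6), np.float64(23.8)] -0.0
[np.float64(-3.7), np.float64(-28.6), np.float64(23.8)] -0.0
[np.float64(-3.7), np.float64(-28.6), np.float64(23.8)] -0.0
[np.float64(-3.7), np.float64(-28.6), np.float64(23.8)] -0.0
[np.float64(-3.7), np.float64(-28.6), np.float64(23.8)] -0.0
[np.float64(-3.7), np.float64(-28.6), np.float64(23.8)] -0.0
[np.float64(-3.7), np.float64(-28.6), np.float64(23.8)] -0.0
```

Request:
send_rows(motion=[{"hand": 1, "slide": [-4, -28.6, 23.8], "spin": 0}, {"hand": 1, "slide": [-4, -28.6, 23.8], "spin": 0}, {"hand": 1, "slide": [-4, -28.6, 23.8], "spin": 0}, {"hand": 1, "slide": [-4, -28.6, 23.8], "spin": 0}, {"hand": 1, "slide": [-4, -28.6, 23.8], "spin": 0}, {"hand": 1, "slide": [-4, -28, 23], "spin": 0}, {"hand": 1, "slide": [-4, -15, 12], "spin": 0}, {"hand": 1, "slide": [0, 0, 0], "spin": 0}])

```text
time: 35.3
tool_pos: [0.2958, -0.359, 0.2216]
tool_rot: [0.389, 1.532, -0.843]
contact_force: [-0.2, 0.9, 0.3]
opening: 0.0919
```

```bash
cat > fin.py <<'E'
from fit import *
p=vision.read_camera("scene"); cv2.imwrite("pics/s9.png",cv2.resize(p["pixels"][130:330,120:370],None,fx=3,fy=3,interpolation=cv2.INTER_CUBIC))
p=vision.read_camera("top"); cv2.imwrite("pics/t9.png",cv2.resize(p["pixels"][120:260,140:370],None,fx=3.4,fy=3.4,interpolation=cv2.INTER_CUBIC))
grey=lambda im: np.clip((im[...,2]-120)/60,0,1)
dark=lambda im: np.clip((110-im.max(-1))/50,0,1)
notred=lambda im: np.clip((im[...,1]-80)/60,0,1)*1.0
satl=lambda im: np.clip((im[...,0]-60)/40,0,1)
print("box",rectfit(p,[.4274,-.148],.028,.1,.056,.335,notred,h=.06))
print("hs",rectfit(p,[.602,.31],.031,.072,.048,.09,lambda im: np.clip((90-im[...,1])/40,0,1),h=.05))
print("car",rectfit(p,[.421,.299],.022,.066,.040,-.063,satl,h=.045))
c=cloud(p)
for n,ct,w in [("box",(.4274,-.148),.03),("hs",(.602,.31),.02),("carrier block",(.421,.299),.01)]:
    m=(abs(c[...,0]-ct[0])<w*.6)&(abs(c[...,1]-ct[1])<w); q=c[m]; A=np.c_[q[:,:2]-ct,np.ones(len(q))]; print(n,np.linalg.lstsq(A,q[:,2],rcond=None)[0].round(4))
a=ortho(p,.0305,.55,.65,-.21,-.11);b=ortho(p,.02,.37,.47,.25,.35);d=ortho(p,.02,.55,.65,.26,.36)
cv2.imwrite("pics/z9.png",np.hstack([cv2.resize(i,(260,260),interpolation=cv2.INTER_AREA) for i in (a,b,d)]))
for t in ("relay_board","tape_roll"): print(t,[(round(x["conf"],2),np.round(x["uv"]),onplane(p,[x["uv"]],.012)[0].round(4)) for x in vision.search_frame(p,t)][:2])
E
python3 fin.py
```

```text
box (array([ 0.42558511, -0.14717853,  0.3408029 ]), np.float64(0.032148003426049954))
hs (array([0.59728467, 0.30617631, 0.09146397]), np.float64(0.01932639155945007))
car (array([ 0.42049533,  0.29836134, -0.05549573]), np.float64(0.014094876114004541))
box [-0.0092  0.0093  0.0282]
hs [-0.2205 -0.1713  0.0191]
carrier block [-0.0124  0.1079  0.0211]
relay_board [(0.71, array([238., 159.]), array([0.6109, 0.1112, 0.012 ]))]
tape_roll [(0.62, array([368., 197.]), array([ 0.4875, -0.3   ,  0.012 ]))]
```

View pics/s9.png

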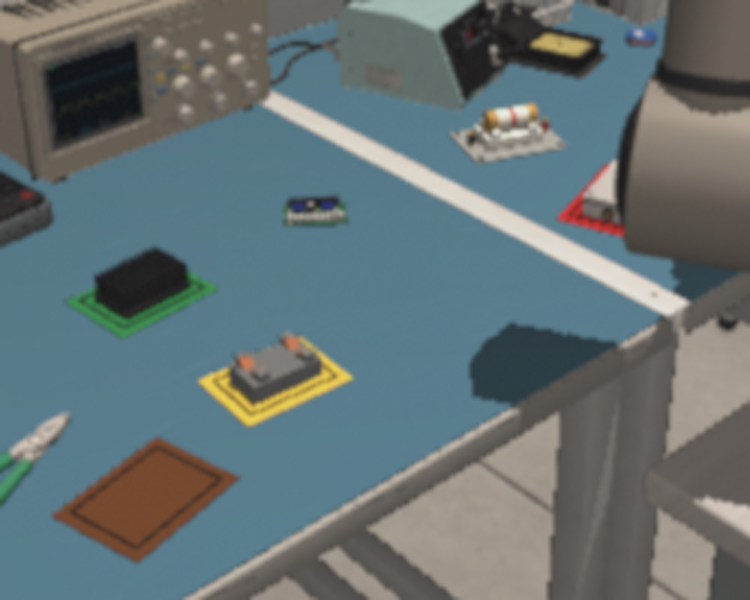

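View pics/t9.png

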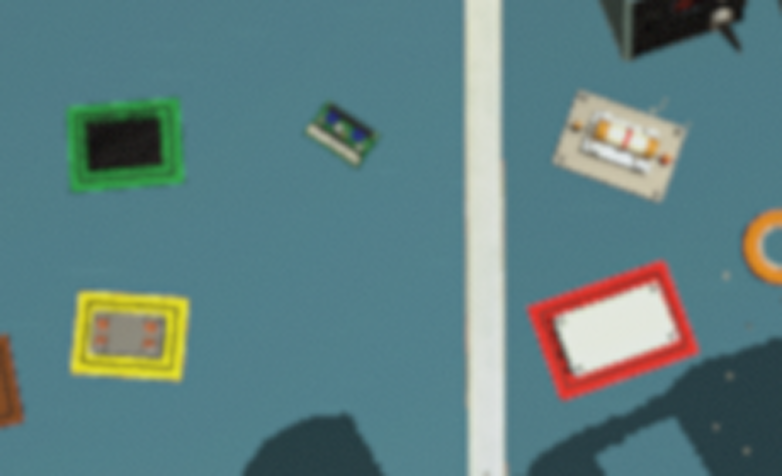

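View pics/z9.png

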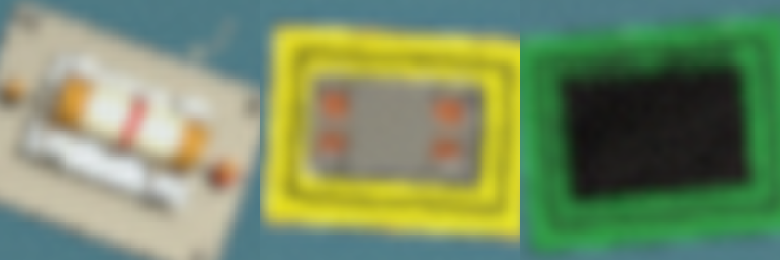

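```bash
python3 - <<'E'
from h import *
p=vision.read_camera("top");c=cloud(p)
for v in range(150,177,2): print(' '.join('%3d'%(1000*np.nan_to_num(c[v,u,2])) for u in range(158,197,2)))
print("fuse")
for v in range(148,178,2): print(' '.join('%3d'%(1000*np.nan_to_num(c[v,u,2])) for u in range(306,342,2)))
E
```

```text
2   0   4   0   1   3   0   5   4   7   4   1   0   5  -2   0   6   1   0   3
  1   5   7   2   0   0   8   4   5   0   4   0   5   2   5  -1   2   1   3   0
  0   3   6  27  29  33  33  31  33   3   9   4   7  10   7   2   4   4   3   0
  9   3   2  28  27  31  27   8  15   3   8  12   8  10   6   5   1   2   4   5
  0   6   2  30  33   8  11   8   6   9  12   7   5   6  12  -1   2   3   4   6
  1   4   1  31  11   7   9   7  11   7   9  10   9   9  13   0  -1   0   2   1
  0   6   0   3   7   6   8   7  10  12   9  12  15  12  19   3   5   3  -2   3
  5   1   3   3   9  13  11  14  15  14  14  21  14  17  13   5   1   5  -1   1
 -3   3   1   1   7  13  17  14  17  18  14  17  21  21  23   1   4  10   1   2
  2   3   4   0  13  14  18  18  16  13  21  17  17  14   7   4   2   3   1   2
 -2   2   4   4   9   6   2   0   3   2   3   0   6   1   5   2   4   2   2   0
  3   1   6   2   4   3   6   8   1   2   3   8   0   9   4   6   3   4   1  -1
  0   0   1   5   9   7   5   3   2   6   2   4   5   3  -2   2  -1   0   7   3
 -2   0   2   0   2  -2  -5   4   6   3   0   1   0   1   3  -
[... 402 characters left out ...]
  37  40  43  37  36  39  17  23  26   6   7  11   4
  6   4   5  19  33  35  35  37  34  39  43  44  38  37   0   5   3   2
  5   0   7  15  22  22  20  33  35  38  40  36  43  38   6   7   1   2
 -1   2   3  16  20  13  22  16  18  25  32  38  37  38   4   2   7   4
  7   3   5   6   3  10  17  14  13  18  22  26  32   3  11  22   4   0
  4   7   5   1   6   5   3   0  15  16  24  25  16   7   6   4   1   0
  0   2   7   5   0   6   0   2   5   7   1  16  20   4   4   4   3  -2
  1   1   1   0   3   7   4   7   4   4   6   2   4   4   7   5   2   4
  1   3   2   4  -2   0   3   3   6   3   9   3   7   5   6  -2   1   3
  0   0  -2   2  -1   0   0   7   2   6   6   3   7   5   4  -4   1  -1
```

```bash
python3 - <<'E'
from h import *
p=vision.read_camera("scene");c=cloud(p)
cv2.imwrite("pics/hs.png",cv2.resize(p["pixels"][205:245,140:195],None,fx=12,fy=12,interpolation=cv2.INTER_CUBIC))
for v in range(208,242,2): print(' '.join('%3d'%(1000*np.nan_to_num(c[v,u,2])) for u in range(142,194,2)))
p=vision.read_camera("top");c=cloud(p)
im=ortho(p,.031,.55,.65,.26,.36);cv2.imwrite("pics/hs2.png",cv2.resize(im,(600,600)))
print("top again")
for v in range(152,174,2): print(' '.join('%3d'%(1000*np.nan_to_num(c[v,u,2])) for u in range(160,193,2)))
E
```

```text
2   0   0   0   2   0   1   1   1   2   1   2   0   0   0   3   2   0   1   1   0   2   0   0   0  -1
  1   0   0   0   1   0   0   1   2   2  -1   2   1   2   0   1  -3   2   0   1  -2   1   0   1   0   1
  2   0   1   0   0   2   2  -1   0   0   1   4   2   1  31   0   0   0   1   0   2   1   1   0   0   1
  0   1   0   1   1  -1   0   0   1   1   1   0  -1  -1  30  26  28   0   2   1   0   2   0   1   1   0
  2   0   0   2   0   2   0   0   1   2   0   4  28  24  29  27  29  27  30   3   1   0   0   3   0  -1
  1   0   0   0  -1   0   1   2  -1  31  31  24  28  24  30  26  31  26  31  25   2   2   0   1   0   0
  0   0   0   0   0   1   0  31  27  28  28  23  27  27  29  26  30  28  25  23   1   3  -2   0   2   3
  2  -2   0   1   0  30  28  32  28  22  29  26  29  26  28  27  23  19  17  15   2   4  -2   3   1   1
  0   0   2   0   1  24  27  24  29  23  29  28  30  27  24  26  23  17  17  12  10   7   2   2   0   3
  1   0  -1   1   2  16  20  23  28  25  31  24  29  25  23  18  18  14  10  10   4   1   3   3   1   0
  2   1   2   3   3  10  12  21  21  24  27  23  25  19  17  1
[... 723 characters left out ...]
  -1   6   2   2   3
  6   2  36  34  34  34  31  30   1   2   6   8  11  11   5   5   0
  3   0  35  33  32  29   8   7   9   6   8  11  11  13   7   5   3
  0   6  31  30  13   8   9   6  10   9   9   6   9  11   2   3   5
  4   6  32   5  13   6  12   8   8  10   9  12  13  11   5   2   5
  8   5   5   9  11   5   7  12   9  12   9  12  14  19   1   4   2
  2   5   5  11  10  14  14  14  15  11  15  14  16  17   4   0   2
  1   3   4  10  11  10  14  14  14  21  19  22  17  24  -2   2   5
  4   5   1  14  15  15  22  16  19  19  22  16  14  10   2   2   1
 -1   4   2   5   3   3  -1   1  -4   8   2   5   0   5   0   6   2
  5   2   6   2   2   4   1   3   3   0   0   6   6   4   3   3   4
```

View pics/hs.png

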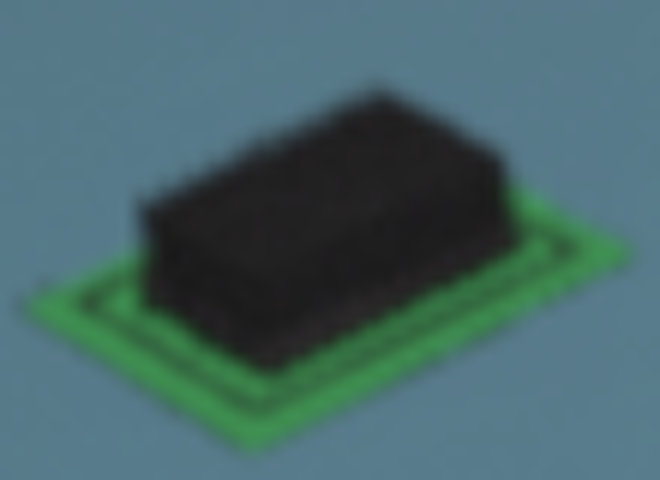

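View pics/hs2.png

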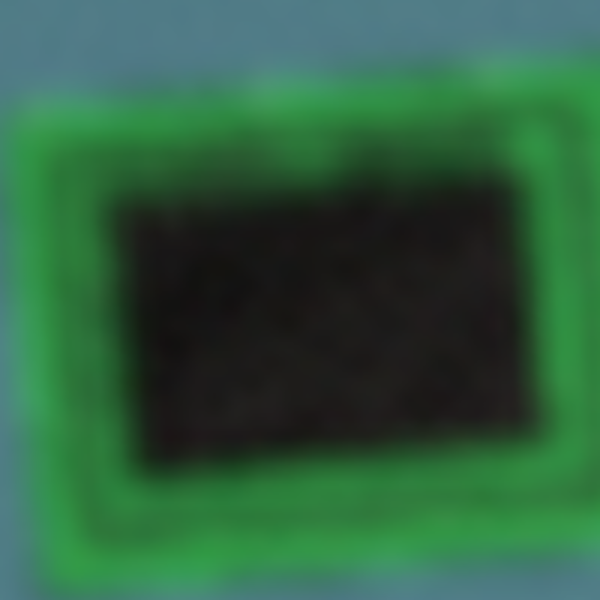

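```bash
python3 -c "
from cell import job;print(job.hand_in())"
```

```text
the job is handed in; nothing more can be done
None
```

I took the stack apart in the order asked and handed the job in at about 36 s, with the arm clear of everything. `hand_in` gives no verdict.

| Part | Where it is | What the last checks showed |
|---|---|---|
| Fuse | test stand saddles | In the top picture it lies along both saddles, about 1–2 mm from the measured centre of the stand. It was never dropped. |
| Fuse carrier | yellow mat | Inside the outline, within about 1 mm and 0.01 rad of the mat. |
| Heatsink | green mat | Inside the outline; the tool let go within 1 mm of the mat's centre. |
| Aluminium box | red mat | Inside the outline, about 2 mm and 0.006 rad off. Its top measured flat at 28 mm, as it should be. |

- **Heatsink readings that disagreed:** the top camera's depth saw down between the fins and gave false heights, and the fit to that picture came out 5–6 mm off centre. The scene camera put the fin tops level at about 30–31 mm (31 mm expected). Both pictures show the heatsink inside the outline, so I trusted those.
- **Carrier slope that disagreed:** a depth fit on the carrier's top showed a slope along y. It covered only a few pixels, and the pictures show the carrier flat.
- **Tool tilt:** during the run the tool drifted up to about 0.04 rad off vertical. I brought it back with the pace of the up and down moves, and it was within about 0.03 rad each time I set a part down.
- **Relay board and tape roll:** neither was touched and both look in place. The network's last positions differ from its first only within its usual error. The tape roll was found only in the last search.

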